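# Wind the bust's screw lift up to the set mark with its crank

## Robot

A 7-joint arm with a two-finger parallel gripper is mounted at the origin on the work surface. World frame = base frame: x ahead of the robot, y to its left, z up, the work surface at z = 0. Lengths are in m, angles in rad, forces in N, time in s.
With the tool pointing down it reaches from about 0.425 to 0.925 m from the base axis. Payload 6.8 kg.
Tool frame: the origin (TCP) lies between the finger pads; the fingertips stand r.tcp_to_tips ahead of it and the grasp point (between the pads) lies 3 mm ahead of it (r.tcp_to_tips is the distance from the TCP to the fingertips, in m); z points along the fingers, y is the line along which they close (so a half turn about z gives the same grasp; the last joint's range is limited). The gripper opens to 85 mm and grips with 20 to 120 N. Pads are 22 mm wide; open, the fingers measure 114 mm over their backs; the gripper's body (76 mm by 85 mm) begins 54 mm behind the grasp point. The pads swing forward as they close: fully open they stand 13 mm farther back than shut.
Start: joints at [-1.378, 0.477, 0.022, 1.555, -0.011, 1.109, -0.083], TCP at [0.2, 0.645, 0.253] pointing down, gripper open.
Joint ranges: [-2.96, 2.96], [-0.34, 2.1], [-1.41, 1.46], [0.24, 2.44], [-1.37, 4.51], [0.17, 1.92], [-2.96, 2.96]. Speed limits (rad/s): [2.39, 2.39, 3.14, 3.14, 3.14, 3.14, 3.14].

## Interface

Orientations are given as a rotation vector (axis times angle).
In Python, from bench import r gives the robot as it stands. The module is installed in compiled form; this text tells all that it offers.
- The arm moves only by the tool step_arm, never from a script. Its argument "moves" is a list of rows, each an object of numbers: "rx", "ry", "rz": the turn, a rotation vector about the tool's x, y, z in degrees; "dx", "dy", "dz": the shift along the tool's x, y, z in mm; "gripper": the opening, from -1 (shut) to 1 (fully open). In form: [{"rx": .., "ry": .., "rz": .., "dx": .., "dy": .., "dz": .., "gripper": ..}, ...]. A call has 1 to 20 rows; each row shifts and turns the commanded pose from where the row before left it, along the tool's axes as they then stand; what a row does not reach is not made up. A row lasts 1/8 s, in which the tool goes at most 62.5 mm and 10.7 degrees, less where a joint would pass 70% of its speed; a pose out of reach is approached as far as the arm can. A call is refused whole if a number of a shift passes 62.5 or a number of a turn 10.7, either way. A call with a gripper value outside its range is refused whole. The fingers move at their own pace and stop on an object; "grip_force" is the grip in N (left out, the last holds). Time passes only in rows, so rows that do not move let the fingers close. It gives the time, the measured TCP pose, the force, the opening and the grip force at its end, in the units of the state.
- r.get_obs(): the state, without advancing time (a new reading comes with each control period).
- r.grab_frame(name): name is "side" or "top" or "wrist"; returns the picture (384x512x3 uint8, blue, green, red); there is no depth.
- r.camera_info(name): a dict with "mtx" (3x3 intrinsics, pixels), "D" ([k1, k2, p1, p2, k3] as OpenCV has them; the pictures are not rectified), "rvec" (rotation vector, rad) and "tvec" (3), from world to camera coordinates, as OpenCV has them. Camera axes: x right, y down, z forward; pixel columns grow to the right and rows downward; lengths in m; the calibration is good to about 2 mm. A picture is of the moment at which its call begins: read the wrist's pose just before it. camera_info takes no time and is no camera call; for the wrist camera it gives the pose at the moment of the call.
- r.hand_in(): hands the job in; it is judged then, once.
The state is a dict: "clock": time; "joints": joint angles; "qvel": joint speeds; "tau": joint torques, N m; "tcp_pos": TCP position; "orientation": TCP orientation; "contact_force": force on the tool from outside, world axes, zero at the start; "moment": the same for the moment, N m; "grip_width": finger opening in m; "gripper_force": force on a finger pad.
Only numpy, scipy, OpenCV 4.12 (cv2) and the standard library are available. Lean on these libraries where they do the work, as an engineer would, in place of code of your own. Each camera call takes 0.05 s, during which the arm holds its last target. There are 200 camera calls.

## Task

Raise the bust for the photograph: fit the loose crank handle fully down onto the square shaft on top of the screw lift (lower it on gently and turn it until you feel the square drop in, never press hard), then wind it clockwise, without forcing it, until the carriage's black pointer is level with the red clip on the scale. Leave the crank sitting on the shaft, the bust standing untouched on the platform, and everything else on the desk as you found it.

Things in the scene. Friction and masses are not known exactly. Their poses are not given: they have to be found in the camera images.
- crank_hub (a point): Loose balanced crank handle, dark steel, about 0.4 kg, standing upright on its hub. The hub is a square block 32 x 32 x 60 mm tall; this point is its centre, on its axis 30 mm above its foot. z is up; +x points along the arm to the knob; the flats are square to x and y. Grip it across y, the fingers straddling the arm (14 mm wide, 47 to 57 mm above the foot).
- crank_foot (a point): Centre of the hub's foot, 30 mm below crank_hub, same axes: the mouth of the square socket that faces down, 17.8 mm across flats, 31 mm deep, its flats parallel to the hub's sides. Fully fitted, it sits on shaft_shoulder. The crank is not locked on the shaft, it rests there by its weight.
- crank_knob (a point): Middle of the crank's upright black knob: 70 mm from the hub axis along the crank's +x, 87 mm above the foot. 23 mm diameter, 56 mm tall (59 to 115 mm above the foot). It spins freely on its own upright pin, so the hand that leads it round need not turn.
- crank_ball (a point): Centre of the crank's counterweight, a 33 mm steel ball on a 12 mm rod, 48 mm from the hub axis along the crank's -x and 52 mm above the foot.
- jack: Screw lift fixed to the desk; origin on the screw's axis at desk height, z up. Grey base plate 150 x 300 mm, two steel guide rods, top bridge 124 mm (y) x 52 mm (x) with its top at 155 mm; blue carriage with the white platform towards -y, scale with red clip at +y (92 mm out, up to 147 mm high).
- shaft_shoulder (a point): Centre of the round shoulder (38 mm diameter) on top of the lift, on the screw's axis, 165 mm above the desk; axes of the fixed lift. Clockwise from above raises the carriage 10 mm a turn; the screw needs about 0.3 N m (4 to 5 N at the knob), so light rubbing does not turn it, and it does not run back.
- shaft_tip (a point): Tip of the brass shaft end, 28 mm above shaft_shoulder: a square, 16 mm across and 20 mm tall, below a round pilot 8 mm tall (16 mm diameter, tapering to 8 mm). Axes of the fixed lift: how the square is turned differs each time and is not measured. A socket not lined up stops with its foot 20 mm above the shoulder; lined up (within 5 degrees) it drops on.
- pointer (a point): Tip of the black pointer on the lift's blue carriage, beside the scale; it rises and falls with carriage and platform. It starts 12 to 30 mm below the red clip.
- set_mark (a point): Red clip on the lift's upright scale; this point is the middle of its lip's height. The pointer belongs level with it.
- bust_mid (a point): Small white plaster bust, 100 mm tall, 56 mm wide, 0.3 kg, standing loose on the lift's white platform about 135 mm from the screw's axis; half-way up, z up. Its top stays below the crank's arm.
- stapler_mid (a point): Black stapler, 135 x 34 x 39 mm, lying on the desk; centre. To be left alone.
- carton_mid (a point): Small white and yellow carton, 45 x 75 x 40 mm, on the desk; centre. To be left alone.
- packs_mid (a point): Four white and green power banks in a grey holder, 80 x 60 x 66 mm; half-way up. To be left alone.
- tape_mid (a point): Roll of clear tape lying flat, 80 mm diameter, 24 mm high; centre. To be left alone.

How it is judged:
By the outcome, as a careful person would: the job done as asked, in the order asked, and still so for the second after the job is handed in, with the robot touching nothing.
It also fails if it takes over 67 s, if anything falls off the work surface, if the arm or the gripper's body presses on something with over 40 N, if the wrist force passes 120 N, or if a joint passes its speed limit or range.

## Working session

There is one attempt and no reset: what is moved stays moved. The work goes in short steps, Python scripts to look and compute and a tool call to move; the robot and the scene stay as the last step left them, time stands still between calls to the robot, and variables do not carry over. Pictures are saved under pics/ and viewed, at most 10 in all, crops included, and the job is handed in when it is done.

Besides the shell and the picture viewer there is one more tool, called after "Request:" as name(argument=value, ...), one argument or row to a line, values as JSON. step_arm: Moves the arm, as the interface text tells. Its arguments: {"type":"object","properties":{"moves":{"type":"array","items":{"type":"object","properties":{"rx":{"type":"number"},"ry":{"type":"number"},"rz":{"type":"number"},"dx":{"type":"number"},"dy":{"type":"number"},"dz":{"type":"number"},"gripper":{"type":"number"}}}},"grip_force":{"type":"number"}},"required":["moves"]}

```bash
mkdir -p pics
cat > h.py <<'E'
import numpy as np, cv2
from bench import r
from scipy.spatial.transform import Rotation as R
def ray(ci,px):
    u=cv2.undistortPoints(np.array([[px]],float),ci['mtx'],np.array(ci['D']))[0,0]
    Rm=cv2.Rodrigues(np.array(ci['rvec'],float))[0];t=np.array(ci['tvec'],float).ravel()
    d=Rm.T@np.array([u[0],u[1],1]);return -Rm.T@t,d/np.linalg.norm(d)
def onz(ci,px,z):
    c,d=ray(ci,px);return c+d*(z-c[2])/d[2]
def tri(c1,p1,c2,p2):
    a,d=ray(c1,p1);b,e=ray(c2,p2)
    s=np.linalg.lstsq(np.c_[d,-e],b-a,rcond=None)[0]
    p,q=a+s[0]*d,b+s[1]*e;return (p+q)/2,np.linalg.norm(p-q)
def proj(ci,p):
    return cv2.projectPoints(np.array([p],float),np.array(ci['rvec'],float),np.array(ci['tvec'],float),ci['mtx'],np.array(ci['D']))[0][0,0]
E
python3 - <<'E'
from h import *
o=r.get_obs();print(o,r.tcp_to_tips)
ims=[]
for n in('side','top'):
    ci=r.camera_info(n);c,_=ray(ci,(256,192));print(n,c.round(3),onz(ci,(256,192),0).round(3))
    im=r.grab_frame(n);cv2.imwrite(f'pics/{n}0.png',im);cv2.imwrite(f'pics/{n}0v.png',cv2.resize(im,(800,600),interpolation=cv2.INTER_CUBIC))
E
```

```text
{'clock': 0.0, 'joints': array([-1.37808761,  0.47780918,  0.02235074,  1.55644923, -0.01154036,
        1.10929477, -0.08311457]), 'qvel': array([ 0.00013359, -0.00071013, -0.00038562, -0.00073712, -0.00064176,
        0.00158723,  0.00050494]), 'tau': array([ 4.22801859e-04, -5.96458340e+01,  1.60803705e+00, -2.81176525e+01,
        1.25099652e-02,  9.60253004e-03,  2.59174544e-05]), 'tcp_pos': array([0.19984155, 0.64416213, 0.25232073]), 'orientation': array([-4.70736332e-01, -3.10595189e+00,  2.86632452e-03]), 'contact_force': array([-0.4072073 , -0.72751453,  0.66582201]), 'moment': array([-0.01202827, -0.04745448,  0.08707678]), 'gripper_force': 0.0, 'grip_width': 0.08549480998000422} 0.022
side [ 0.205 -0.68   0.958] [0.569 0.136 0.   ]
top [0.249 0.026 1.396] [0.538 0.039 0.   ]
```

View pics/side0v.png

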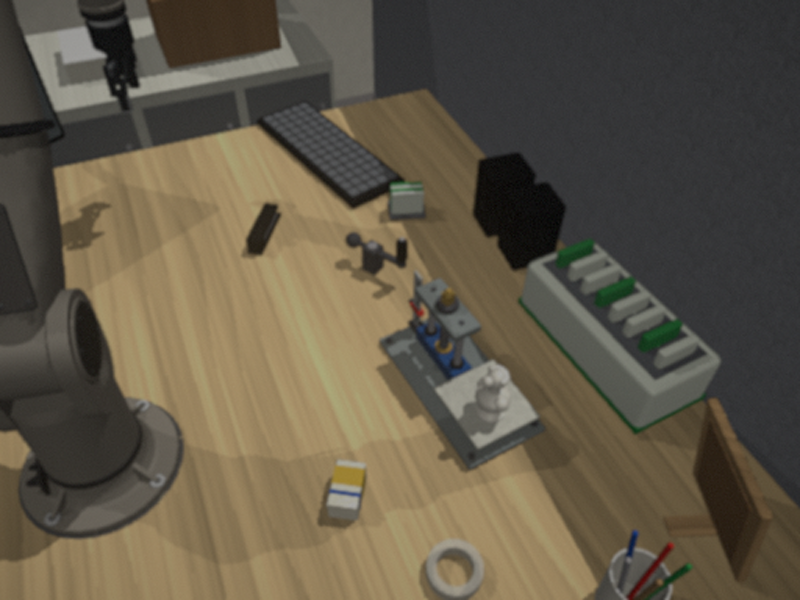

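View pics/top0v.png

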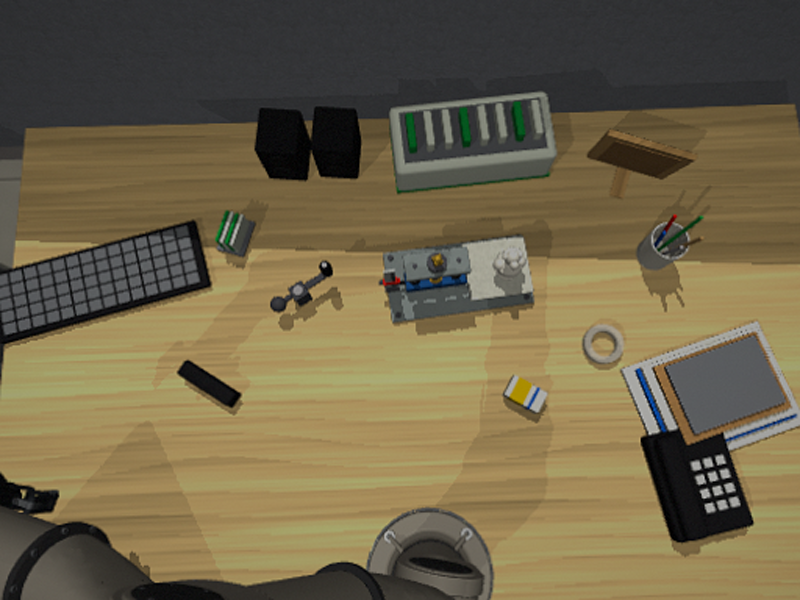

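The side view shows the crank at about (373,257) and the lift's shaft at (450,295). The top view (800 px scale) shows the hub at (301,292), knob at (326,268), ball at (279,303), shaft at (437,260) and red clip at (390,282).

Run:
```python
from h import *
k=.64
T=r.camera_info('top');S=r.camera_info('side')
f=lambda p:(p[0]*k,p[1]*k)
hub=onz(T,f((301,291)),.058);kn=onz(T,f((326,268)),.115);ba=onz(T,f((279,303)),.052)
tip=onz(T,f((437,259)),.193)
print('hub',hub,'kn',kn,'ba',ba,'tip',tip)
for a,b in((hub,kn),(ba,hub),(ba,kn)): print(np.linalg.norm((b-a)[:2]),np.degrees(np.arctan2(*(b-a)[[1,0]])))
print('tri tip',tri(T,f((437,259)),S,f((450,291))), 'ball',tri(T,f((279,303)),S,f((353,240))),'knobtop',tri(T,f((326,266)),S,f((402,240))))
for n in('top','side'):
    im=cv2.imread(f'pics/{n}0.png').astype(int);m=((im[...,2]>130)&(im[...,1]<70)&(im[...,0]<70)).astype('uint8')
    nn,_,st,ce=cv2.connectedComponentsWithStats(m);print(n,[(st[i],ce[i].round(1)) for i in range(1,nn) if st[i][4]>2])
# base plate corners in top view
for c in((384,252),(528,236),(534,303),(393,321)): print(onz(T,f(c),.01).round(3))
```

```text
hub [0.55130553 0.23712036 0.058     ] kn [0.58263612 0.17963926 0.115     ] ba [0.52939608 0.28225055 0.052     ] tip [ 0.57241515 -0.03328462  0.193     ]
0.06546512940082082 -61.407008445530764
0.050167297027442666 -64.10471203320591
0.11560094581522672 -62.57737868888367
tri tip (array([ 0.57723953, -0.0343204 ,  0.18497989]), np.float64(0.005302070208155488)) ball (array([0.52946193, 0.28284997, 0.0492181 ]), np.float64(0.0010203589933090982)) knobtop (array([0.58892813, 0.1795135 , 0.11318554]), np.float64(0.0035461376330798125))
top [(array([431, 137,   2,   2,   4], dtype=int32), array([431.5, 137.5])), (array([253, 177,   3,   4,   9], dtype=int32), array([253.9, 178.9])), (array([245, 178,   2,   5,   6], dtype=int32), array([245.3, 180.2]))]
side []
[0.641 0.069 0.01 ]
[ 0.665 -0.238  0.01 ]
[ 0.52 -0.24  0.01]
[0.492 0.055 0.01 ]
```

```bash
cat >> h.py <<'E'
def go(p,yaw=None):
    """tool-frame delta (mm) to world p, and turn about tool z (deg) to bring tool y to world angle yaw (mod 180)"""
    o=r.get_obs();M=R.from_rotvec(o['orientation']).as_matrix();d=M.T@(np.array(p)-o['tcp_pos'])*1000
    y=np.degrees(np.arctan2(M[1,1],M[0,1]));tz=np.degrees(np.arccos(-M[2,2]))
    print('tcp',o['tcp_pos'].round(4),'tool-y yaw',y.round(1),'tilt',tz.round(2),'q7',o['joints'][6].round(2),'F',o['contact_force'].round(1),'w',o['grip_width'].round(4),'t',o['clock'])
    print('d tool mm',d.round(1), 'M',M.round(3).tolist())
    if yaw is not None:
        e=-(yaw-y);print('rz',[(e+90)%180-90])
E
python3 - <<'E'
from h import *
go((.553,.235,.253),27.4)
ci=r.camera_info('wrist');c,d=ray(ci,(256,192));print(c,d,ci['mtx'])
E
```

```text
Traceback (most recent call last):
  File "h.py", line 20, in go
    print('tcp',o['tcp_pos'].round(4),'tool-y yaw',y.round(1),'tilt',tz.round(2),'q7',o['joints'][6].round(2),'F',o['contact_force'].round(1),'w',o['grip_width'].round(4),'t',o['clock'])
                                                                                                                                                  ^^^^^^^^^^^^^^^^^^^^^
AttributeError: 'float' object has no attribute 'round'
```

```bash
sed -i "s/o\['grip_width'\].round(4)/round(float(o['grip_width']),4)/" h.py
python3 - <<'E'
from h import *
go((.553,.235,.253),27.4)
ci=r.camera_info('wrist');c,d=ray(ci,(256,192));print(c,d,ci['mtx'])
E
```

```text
tcp [0.1998 0.6442 0.2524] tool-y yaw 72.8 tilt 0.09 q7 -0.08 F [-1.   0.3 -0.2] w 0.085 t 0.1
d tool mm [-4.585e+02 -2.863e+02 -1.000e-01] M [[-0.955, 0.296, -0.0], [0.296, 0.955, -0.002], [-0.0, -0.002, -1.0]]
rz [np.float64(45.37001427470304)]
[0.11887936 0.66887889 0.3722959 ] [ 0.31263327 -0.11387203 -0.94302365] [[333.50237416   0.         261.02909296]
 [  0.         333.50237416 189.19169687]
 [  0.           0.           1.        ]]
```

Request:
step_arm(
  moves=[
    {"dx": -20, "dy": -12},
    {"dx": -40, "dy": -25},
    {"dx": -42, "dy": -26},
    {"dx": -42, "dy": -26},
    {"dx": -42, "dy": -26},
    {"dx": -42, "dy": -26},
    {"dx": -42, "dy": -26},
    {"dx": -42, "dy": -26},
    {"dx": -42, "dy": -26},
    {"dx": -42, "dy": -26},
    {"dx": -42, "dy": -26},
    {"dx": -20, "dy": -15},
    {"rz": 9},
    {"rz": 9},
    {"rz": 9},
    {"rz": 9},
    {"rz": 9},
    {},
  ],
)

```text
invalid input at $.moves[0]: expected keys rx, ry, rz, dx, dy, dz, gripper
```

Run:
```python
from h import *
go((.553,.235,.253),27.4)
ci=r.camera_info('wrist');im=r.grab_frame('wrist');cv2.imwrite('pics/w1.png',im)
for p in((.553,.235,.06),(.585,.18,.115),(.53,.2825,.052)):print(proj(ci,p))
```

```text
tcp [0.1998 0.6442 0.2524] tool-y yaw 72.8 tilt 0.09 q7 -0.08 F [-1.   0.3 -0.2] w 0.085 t 0.1
d tool mm [-4.585e+02 -2.863e+02 -1.000e-01] M [[-0.955, 0.296, -0.0], [0.296, 0.955, -0.002], [-0.0, -0.002, -1.0]]
rz [np.float64(45.37001427470304)]
[ 62.53092671 475.48007307]
[ 15.63969555 543.00777355]
[ 87.26050108 453.18445559]
```

View pics/w1.png

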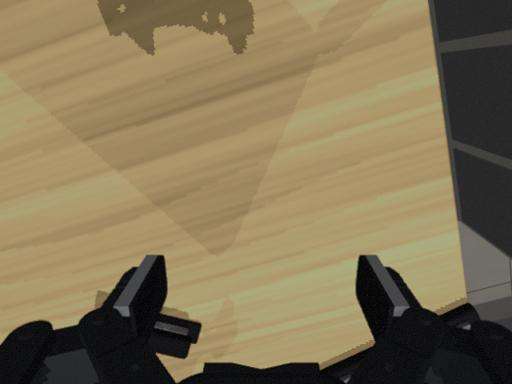

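The wrist view shows only empty desk, because the move was refused. It needs every key in each row.

Request:
step_arm(
  moves=[
    {"rx": 0, "ry": 0, "rz": 0, "dx": -20, "dy": -12, "dz": 0, "gripper": 1},
    {"rx": 0, "ry": 0, "rz": 0, "dx": -40, "dy": -25, "dz": 0, "gripper": 1},
    {"rx": 0, "ry": 0, "rz": 0, "dx": -42, "dy": -26, "dz": 0, "gripper": 1},
    {"rx": 0, "ry": 0, "rz": 0, "dx": -42, "dy": -26, "dz": 0, "gripper": 1},
    {"rx": 0, "ry": 0, "rz": 0, "dx": -42, "dy": -26, "dz": 0, "gripper": 1},
    {"rx": 0, "ry": 0, "rz": 0, "dx": -42, "dy": -26, "dz": 0, "gripper": 1},
    {"rx": 0, "ry": 0, "rz": 0, "dx": -42, "dy": -26, "dz": 0, "gripper": 1},
    {"rx": 0, "ry": 0, "rz": 0, "dx": -42, "dy": -26, "dz": 0, "gripper": 1},
    {"rx": 0, "ry": 0, "rz": 0, "dx": -42, "dy": -26, "dz": 0, "gripper": 1},
    {"rx": 0, "ry": 0, "rz": 0, "dx": -42, "dy": -26, "dz": 0, "gripper": 1},
    {"rx": 0, "ry": 0, "rz": 0, "dx": -42, "dy": -26, "dz": 0, "gripper": 1},
    {"rx": 0, "ry": 0, "rz": 0, "dx": -20, "dy": -15, "dz": 0, "gripper": 1},
    {"rx": 0, "ry": 0, "rz": 9, "dx": 0, "dy": 0, "dz": 0, "gripper": 1},
    {"rx": 0, "ry": 0, "rz": 9, "dx": 0, "dy": 0, "dz": 0, "gripper": 1},
    {"rx": 0, "ry": 0, "rz": 9, "dx": 0, "dy": 0, "dz": 0, "gripper": 1},
    {"rx": 0, "ry": 0, "rz": 9, "dx": 0, "dy": 0, "dz": 0, "gripper": 1},
    {"rx": 0, "ry": 0, "rz": 9, "dx": 0, "dy": 0, "dz": 0, "gripper": 1},
    {"rx": 0, "ry": 0, "rz": 0, "dx": 0, "dy": 0, "dz": 0, "gripper": 1},
    {"rx": 0, "ry": 0, "rz": 0, "dx": 0, "dy": 0, "dz": 0, "gripper": 1},
  ],
)

```text
clock: 2.52
tcp_pos: [0.5527, 0.2349, 0.2533]
orientation: [1.621, 2.691, -0.0]
contact_force: [0.1, 0.3, 0.3]
grip_width: 0.0853
gripper_force: 0.0
```

Run:
```python
from h import *
go((.553,.235,.253),27.4)
ci=r.camera_info('wrist');im=r.grab_frame('wrist');cv2.imwrite('pics/w1.png',im)
for p in((.553,.235,.06),(.585,.18,.115),(.53,.2825,.052)):print(proj(ci,p))
```

```text
tcp [0.5527 0.2349 0.2533] tool-y yaw 27.9 tilt 0.01 q7 0.12 F [0.1 0.3 0.3] w 0.0853 t 2.525
d tool mm [-0.1  0.3  0.3] M [[-0.468, 0.884, -0.0], [0.884, 0.468, -0.0], [-0.0, -0.0, -1.0]]
rz [np.float64(0.490212263774481)]
[262.48579418 166.42937172]
[265.53348654 252.97257459]
[264.57079241 110.05689203]
```

View pics/w1.png

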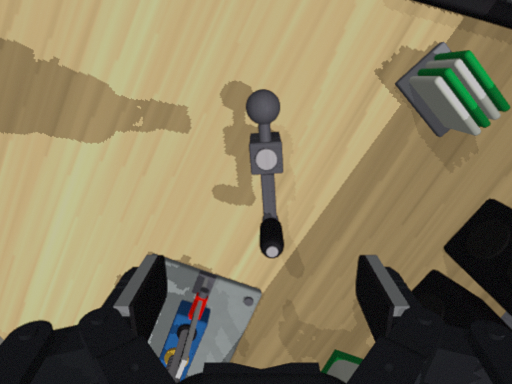

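The wrist view is clear: hub top disc at (266,158), ball at (263,107) and knob top at (272,252).

Run:
```python
from h import *
ci=r.camera_info('wrist')
h=onz(ci,(266,158.5),.06);b=onz(ci,(263,107),.052);k=onz(ci,(272,252),.115)
print(h,b,k)
for p,q in((b,h),(h,k),(b,k)):print(np.linalg.norm((q-p)[:2]),np.degrees(np.arctan2(*(q-p)[[1,0]])))
a=np.degrees(np.arctan2(*(k-b)[[1,0]]))
go((h[0],h[1],.036+.003),a+90)
```

```text
[0.5523136  0.24380285 0.06      ] [0.52741136 0.28455683 0.052     ] [0.58955272 0.18373964 0.115     ]
0.047759906156543616 -58.57347620331478
0.0706706504271714 -58.201131896861156
0.11842995478323172 -58.35128836996743
tcp [0.5527 0.2352 0.2533] tool-y yaw 27.9 tilt 0.0 q7 0.11 F [1.1 0.5 0.4] w 0.0853 t 2.575
d tool mm [  7.8   3.7 214.3] M [[-0.467, 0.884, -0.0], [0.884, 0.467, -0.0], [0.0, -0.0, -1.0]]
rz [np.float64(-3.782519410303536)]
```

Request:
step_arm(
  moves=[
    {"rx": 0, "ry": 0, "rz": -3.8, "dx": 7.8, "dy": 3.7, "dz": 0, "gripper": 1},
    {"rx": 0, "ry": 0, "rz": 0, "dx": 0, "dy": 0, "dz": 30, "gripper": 1},
    {"rx": 0, "ry": 0, "rz": 0, "dx": 0, "dy": 0, "dz": 40, "gripper": 1},
    {"rx": 0, "ry": 0, "rz": 0, "dx": 0, "dy": 0, "dz": 40, "gripper": 1},
    {"rx": 0, "ry": 0, "rz": 0, "dx": 0, "dy": 0, "dz": 40, "gripper": 1},
    {"rx": 0, "ry": 0, "rz": 0, "dx": 0, "dy": 0, "dz": 30, "gripper": 1},
    {"rx": 0, "ry": 0, "rz": 0, "dx": 0, "dy": 0, "dz": 20, "gripper": 1},
    {"rx": 0, "ry": 0, "rz": 0, "dx": 0, "dy": 0, "dz": 14, "gripper": 1},
    {"rx": 0, "ry": 0, "rz": 0, "dx": 0, "dy": 0, "dz": 0, "gripper": 1},
    {"rx": 0, "ry": 0, "rz": 0, "dx": 0, "dy": 0, "dz": 0, "gripper": -1},
    {"rx": 0, "ry": 0, "rz": 0, "dx": 0, "dy": 0, "dz": 0, "gripper": -1},
    {"rx": 0, "ry": 0, "rz": 0, "dx": 0, "dy": 0, "dz": 0, "gripper": -1},
    {"rx": 0, "ry": 0, "rz": 0, "dx": 0, "dy": 0, "dz": 0, "gripper": -1},
    {"rx": 0, "ry": 0, "rz": 0, "dx": 0, "dy": 0, "dz": 0, "gripper": -1},
    {"rx": 0, "ry": 0, "rz": 0, "dx": 0, "dy": 0, "dz": 0, "gripper": -1},
  ],
  grip_force=50,
)

```text
clock: 4.45
tcp_pos: [0.5529, 0.2448, 0.0401]
orientation: [1.533, 2.741, 0.002]
contact_force: [-0.5, 0.8, 7.2]
grip_width: 0.0317
gripper_force: 50.7
```

Request:
step_arm(
  moves=[
    {"rx": 0, "ry": 0, "rz": 0, "dx": 0, "dy": 0, "dz": -10, "gripper": -1},
    {"rx": 0, "ry": 0, "rz": 0, "dx": 0, "dy": 0, "dz": -30, "gripper": -1},
    {"rx": 0, "ry": 0, "rz": 0, "dx": 0, "dy": 0, "dz": -40, "gripper": -1},
    {"rx": 0, "ry": 0, "rz": 0, "dx": 0, "dy": 0, "dz": -40, "gripper": -1},
    {"rx": 0, "ry": 0, "rz": 0, "dx": 0, "dy": 0, "dz": -40, "gripper": -1},
    {"rx": 0, "ry": 0, "rz": 0, "dx": 0, "dy": 0, "dz": -40, "gripper": -1},
    {"rx": 0, "ry": 0, "rz": 0, "dx": -10, "dy": -2, "dz": -40, "gripper": -1},
    {"rx": 0, "ry": 0, "rz": 0, "dx": -30, "dy": -7, "dz": -20, "gripper": -1},
    {"rx": 0, "ry": 0, "rz": 0, "dx": -43, "dy": -10, "dz": 0, "gripper": -1},
    {"rx": 0, "ry": 0, "rz": 0, "dx": -50, "dy": -12, "dz": 0, "gripper": -1},
    {"rx": 0, "ry": 0, "rz": 0, "dx": -50, "dy": -12, "dz": 0, "gripper": -1},
    {"rx": 0, "ry": 0, "rz": 0, "dx": -50, "dy": -12, "dz": 0, "gripper": -1},
    {"rx": 0, "ry": 0, "rz": 0, "dx": -50, "dy": -12, "dz": 0, "gripper": -1},
    {"rx": 0, "ry": 0, "rz": 0, "dx": -30, "dy": -7, "dz": 0, "gripper": -1},
    {"rx": 0, "ry": 0, "rz": 0, "dx": -15, "dy": -5, "dz": 0, "gripper": -1},
    {"rx": 0, "ry": 0, "rz": 0, "dx": -5, "dy": 0, "dz": 0, "gripper": -1},
    {"rx": 0, "ry": 0, "rz": 0, "dx": 0, "dy": 0, "dz": 0, "gripper": -1},
    {"rx": 0, "ry": 0, "rz": 0, "dx": 0, "dy": 0, "dz": 0, "gripper": -1},
  ],
)

```text
clock: 6.7
tcp_pos: [0.6593, -0.0786, 0.2992]
orientation: [-1.53, -2.743, -0.001]
contact_force: [-0.3, 0.9, -3.9]
grip_width: 0.0311
gripper_force: 50.4
```

Run:
```python
from h import *
go((.574,-.034,.3))
ci=r.camera_info('wrist');im=r.grab_frame('wrist');cv2.imwrite('pics/w2.png',im)
p=proj(ci,(.574,-.034,.193));print(p)
cv2.imwrite('pics/w2v.png',cv2.resize(im,(800,600),interpolation=cv2.INTER_CUBIC))
```

```text
tcp [ 0.6593 -0.0786  0.2992] tool-y yaw 31.7 tilt 0.06 q7 0.76 F [-0.3  0.9 -3.9] w 0.0311 t 6.7
d tool mm [ 82.8 -49.1  -0.8] M [[-0.526, 0.851, -0.0], [0.851, 0.526, 0.001], [0.001, 0.0, -1.0]]
[186.52426288  77.30164293]
```

View pics/w2v.png

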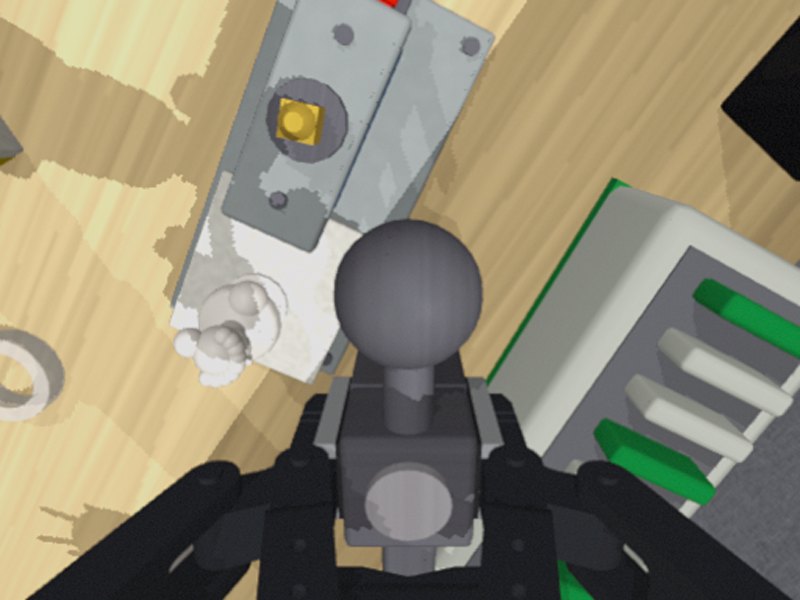

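The view shows the brass square around (299,121), with its edges turned roughly 8° from the image axes. The shoulder circle is at (307,120), and the crank is held straight in the fingers.

Run:
```python
from h import *
im=cv2.imread('pics/w2.png');ci=r.camera_info('wrist')
hsv=cv2.cvtColor(im,cv2.COLOR_BGR2HSV)
m=np.zeros(im.shape[:2],'uint8');m[55:100,170:215]=cv2.inRange(hsv,(15,150,60),(35,255,255))[55:100,170:215]
c=max(cv2.findContours(m,0,2)[0],key=cv2.contourArea);q=cv2.boxPoints(cv2.minAreaRect(c))
print(cv2.contourArea(c),q/.64)
print('hand corners')
for Q in (q,np.array([(280,97),(323,103),(318,146),(277,139)])*.64):
    P=np.array([onz(ci,p,.185)for p in Q])
    for i in range(4):
        d=P[(i+1)%4]-P[i];print(np.linalg.norm(d[:2]).round(4),(np.degrees(np.arctan2(d[1],d[0]))%90).round(1))
    print(P.mean(0))
print('tip',onz(ci,np.array((298,120))*.64,.193),'shoulder',onz(ci,np.array((307,120))*.64,.165))
```

```text
625.0 [[273.79807 135.69711]
 [281.37018  97.83653]
 [325.24042 106.61057]
 [317.66827 144.47116]]
hand corners
0.0159 15.6
0.0187 20.8
0.016 17.1
0.0191 20.6
[ 0.57566079 -0.03357453  0.185     ]
0.0182 24.1
0.0178 21.8
0.0178 22.2
0.0172 23.0
[ 0.57568172 -0.03363047  0.185     ]
tip [ 0.57618941 -0.03256473  0.193     ] shoulder [ 0.5750428  -0.03339428  0.165     ]
```

Request:
step_arm(
  moves=[
    {"rx": 0, "ry": 0, "rz": 0, "dx": 12.7, "dy": -7.4, "dz": 0, "gripper": -1},
    {"rx": 0, "ry": 0, "rz": 0, "dx": 30, "dy": -17, "dz": 0, "gripper": -1},
    {"rx": 0, "ry": 0, "rz": 0, "dx": 30, "dy": -17, "dz": 0, "gripper": -1},
    {"rx": 0, "ry": 0, "rz": 0, "dx": 10, "dy": -6, "dz": 0, "gripper": -1},
    {"rx": 0, "ry": 0, "rz": 5, "dx": 0, "dy": 0, "dz": 15, "gripper": -1},
    {"rx": 0, "ry": 0, "rz": 4.7, "dx": 0, "dy": 0, "dz": 25, "gripper": -1},
    {"rx": 0, "ry": 0, "rz": 0, "dx": 0, "dy": 0, "dz": 15, "gripper": -1},
    {"rx": 0, "ry": 0, "rz": 0, "dx": 0, "dy": 0, "dz": 4, "gripper": -1},
    {"rx": 0, "ry": 0, "rz": 0, "dx": 0, "dy": 0, "dz": 0, "gripper": -1},
    {"rx": 0, "ry": 0, "rz": 0, "dx": 0, "dy": 0, "dz": 0, "gripper": -1},
  ],
)

```text
clock: 8.0
tcp_pos: [0.5762, -0.0351, 0.2411]
orientation: [1.759, 2.602, 0.001]
contact_force: [-0.1, -0.0, -4.4]
grip_width: 0.0317
gripper_force: 50.4
```

Run:
```python
from h import *
go((.5755,-.0332,.205),22)
```

```text
tcp [ 0.5762 -0.0351  0.2411] tool-y yaw 21.9 tilt 0.09 q7 0.51 F [-0.1 -0.  -4.4] w 0.0317 t 8.0
d tool mm [ 2.1 -0.  36.1] M [[-0.373, 0.928, 0.001], [0.928, 0.373, 0.0], [-0.0, 0.001, -1.0]]
rz [np.float64(-0.1190429697618498)]
```

Request:
step_arm(
  moves=[
    {"rx": 0, "ry": 0, "rz": 0, "dx": 2.3, "dy": 0, "dz": 0, "gripper": -1},
    {"rx": 0, "ry": 0, "rz": 0, "dx": 0, "dy": 0, "dz": 5, "gripper": -1},
    {"rx": 0, "ry": 0, "rz": 0, "dx": 0, "dy": 0, "dz": 5, "gripper": -1},
    {"rx": 0, "ry": 0, "rz": 0, "dx": 0, "dy": 0, "dz": 3, "gripper": -1},
    {"rx": 0, "ry": 0, "rz": 0, "dx": 0, "dy": 0, "dz": 2, "gripper": -1},
    {"rx": 0, "ry": 0, "rz": 0, "dx": 0, "dy": 0, "dz": 1, "gripper": -1},
    {"rx": 0, "ry": 0, "rz": 0, "dx": 0, "dy": 0, "dz": 1, "gripper": -1},
    {"rx": 0, "ry": 0, "rz": 0, "dx": 0, "dy": 0, "dz": 1, "gripper": -1},
    {"rx": 0, "ry": 0, "rz": 0, "dx": 0, "dy": 0, "dz": 0, "gripper": -1},
  ],
)

```text
clock: 9.12
tcp_pos: [0.5748, -0.0328, 0.2223]
orientation: [-1.76, -2.602, -0.0]
contact_force: [-0.5, 0.3, -4.2]
grip_width: 0.0315
gripper_force: 50.5
```

Request:
step_arm(
  moves=[
    {"rx": 0, "ry": 0, "rz": 0, "dx": 0, "dy": 0, "dz": 1, "gripper": -1},
    {"rx": 0, "ry": 0, "rz": 0, "dx": 0, "dy": 0, "dz": 1, "gripper": -1},
    {"rx": 0, "ry": 0, "rz": 0, "dx": 0, "dy": 0, "dz": 1, "gripper": -1},
    {"rx": 0, "ry": 0, "rz": 0, "dx": 0, "dy": 0, "dz": 1, "gripper": -1},
    {"rx": 0, "ry": 0, "rz": 0, "dx": 0, "dy": 0, "dz": 0, "gripper": -1},
  ],
)

```text
clock: 9.75
tcp_pos: [0.5747, -0.0328, 0.2182]
orientation: [-1.76, -2.602, 0.0]
contact_force: [-0.3, -0.1, -3.5]
grip_width: 0.0313
gripper_force: 50.5
```

Dropping onto the square freely. Continuing down to about 0.205.

Request:
step_arm(
  moves=[
    {"rx": 0, "ry": 0, "rz": 0, "dx": 0, "dy": 0, "dz": 2, "gripper": -1},
    {"rx": 0, "ry": 0, "rz": 0, "dx": 0, "dy": 0, "dz": 2, "gripper": -1},
    {"rx": 0, "ry": 0, "rz": 0, "dx": 0, "dy": 0, "dz": 2, "gripper": -1},
    {"rx": 0, "ry": 0, "rz": 0, "dx": 0, "dy": 0, "dz": 2, "gripper": -1},
    {"rx": 0, "ry": 0, "rz": 0, "dx": 0, "dy": 0, "dz": 2, "gripper": -1},
    {"rx": 0, "ry": 0, "rz": 0, "dx": 0, "dy": 0, "dz": 1, "gripper": -1},
    {"rx": 0, "ry": 0, "rz": 0, "dx": 0, "dy": 0, "dz": 1, "gripper": -1},
    {"rx": 0, "ry": 0, "rz": 0, "dx": 0, "dy": 0, "dz": 0, "gripper": -1},
  ],
)

```text
clock: 10.75
tcp_pos: [0.5748, -0.0329, 0.2062]
orientation: [-1.76, -2.602, 0.0]
contact_force: [-0.6, -0.5, -5.2]
grip_width: 0.0315
gripper_force: 50.5
```

Request:
step_arm(
  moves=[
    {"rx": 0, "ry": 0, "rz": 0, "dx": 0, "dy": 0, "dz": 1, "gripper": -1},
    {"rx": 0, "ry": 0, "rz": 0, "dx": 0, "dy": 0, "dz": 0.5, "gripper": -1},
    {"rx": 0, "ry": 0, "rz": 0, "dx": 0, "dy": 0, "dz": 0, "gripper": -1},
  ],
)

```text
clock: 11.12
tcp_pos: [0.5748, -0.0328, 0.2051]
orientation: [1.76, 2.602, 0.0]
contact_force: [-1.9, -0.0, -0.9]
grip_width: 0.0316
gripper_force: 51.0
```

Request:
step_arm(
  moves=[
    {"rx": 0, "ry": 0, "rz": 0, "dx": 0, "dy": 0, "dz": 0, "gripper": 1},
    {"rx": 0, "ry": 0, "rz": 0, "dx": 0, "dy": 0, "dz": 0, "gripper": 1},
    {"rx": 0, "ry": 0, "rz": 0, "dx": 0, "dy": 0, "dz": 0, "gripper": 1},
    {"rx": 0, "ry": 0, "rz": 0, "dx": 0, "dy": 0, "dz": 0, "gripper": 1},
    {"rx": 0, "ry": 0, "rz": 0, "dx": 0, "dy": 0, "dz": 0, "gripper": 1},
    {"rx": 0, "ry": 0, "rz": 0, "dx": 0, "dy": 0, "dz": -10, "gripper": 1},
    {"rx": 0, "ry": 0, "rz": 0, "dx": 0, "dy": 0, "dz": -25, "gripper": 1},
    {"rx": 0, "ry": 0, "rz": 0, "dx": 0, "dy": 0, "dz": -40, "gripper": 1},
    {"rx": 0, "ry": 0, "rz": 0, "dx": 0, "dy": 0, "dz": -30, "gripper": 1},
    {"rx": 0, "ry": 0, "rz": 0, "dx": 10, "dy": 0, "dz": -10, "gripper": 1},
    {"rx": 0, "ry": 0, "rz": 0, "dx": 40, "dy": -2, "dz": 0, "gripper": 1},
    {"rx": 0, "ry": 0, "rz": 0, "dx": 50, "dy": -2, "dz": 0, "gripper": 1},
    {"rx": 0, "ry": 0, "rz": 0, "dx": 50, "dy": -3, "dz": 20, "gripper": 1},
    {"rx": 0, "ry": 0, "rz": 0, "dx": 30, "dy": -2, "dz": 40, "gripper": 1},
    {"rx": 0, "ry": 0, "rz": 0, "dx": 0, "dy": 0, "dz": 20, "gripper": 1},
    {"rx": 0, "ry": -10, "rz": 0, "dx": 0, "dy": 0, "dz": 0, "gripper": 1},
    {"rx": 0, "ry": -10, "rz": 0, "dx": 0, "dy": 0, "dz": 0, "gripper": 1},
    {"rx": 0, "ry": -10, "rz": 0, "dx": 0, "dy": 0, "dz": 0, "gripper": 1},
    {"rx": 0, "ry": -10, "rz": 0, "dx": 0, "dy": 0, "dz": 0, "gripper": 1},
    {"rx": 0, "ry": 0, "rz": 0, "dx": 0, "dy": 0, "dz": 0, "gripper": 1},
  ],
)

```text
clock: 13.62
tcp_pos: [0.4976, 0.134, 0.2376]
orientation: [1.4, 2.09, -0.515]
contact_force: [-0.2, 0.3, 0.0]
grip_width: 0.0853
gripper_force: 0.0
```

Run:
```python
from h import *
go((.5748,-.0328,.205),22)
ci=r.camera_info('wrist');im=r.grab_frame('wrist');cv2.imwrite('pics/w3.png',im)
print(proj(ci,(.567,.059,.12)),proj(ci,(.575,-.033,.225)),ray(ci,(256,192)))
cv2.imwrite('pics/w3v.png',cv2.resize(im,(800,600),interpolation=cv2.INTER_CUBIC))
```

```text
tcp [0.4976 0.134  0.2376] tool-y yaw 22.3 tilt 40.02 q7 -0.63 F [-0.2  0.3  0. ] w 0.0853 t 13.625
d tool mm [-119.7    8.4  143. ] M [[-0.293, 0.925, 0.241], [0.708, 0.379, -0.596], [-0.643, -0.005, -0.766]]
rz [np.float64(0.27521457053641996)]
[304.95619203 176.80371129] [271.30397079 325.30607487] (array([0.44280039, 0.26473844, 0.27561734]), array([ 0.31104937, -0.80265158, -0.50891918]))
```

View pics/w3v.png

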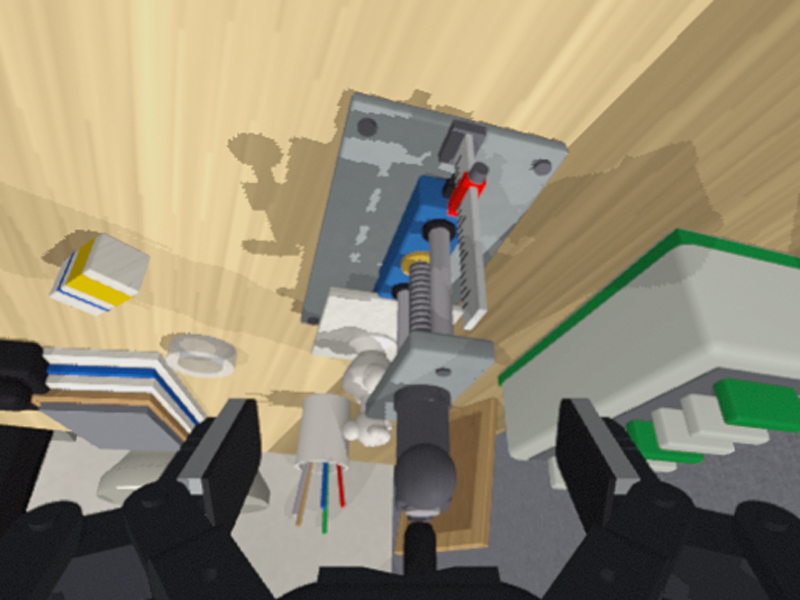

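The lift appears upside down in this view: the red clip is at about (467,193), with the dark pointer near (447,187). I'll zoom in.

Run:
```python
import cv2
im=cv2.imread('pics/w3.png')[75:215,240:330]
cv2.imwrite('pics/w3c.png',cv2.rotate(cv2.resize(im,None,fx=5.6,fy=5.6,interpolation=cv2.INTER_CUBIC),cv2.ROTATE_90_CLOCKWISE)[:,:])
```

```text
(no output)
```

View pics/w3c.png

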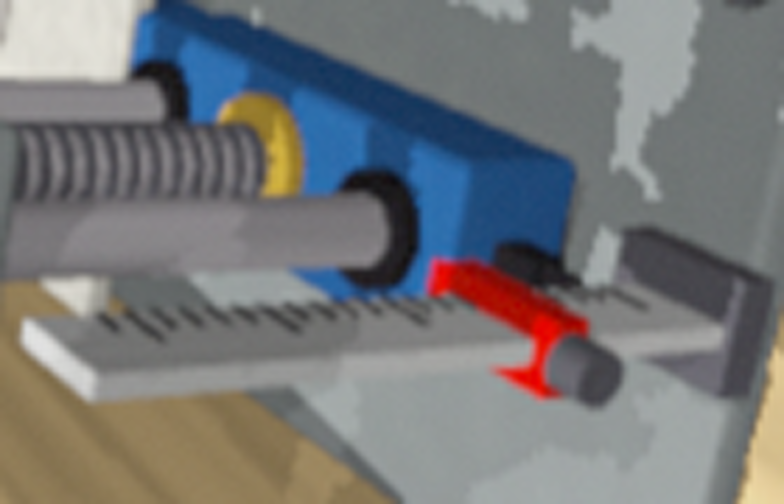

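The zoom (rotated, world-up to the left) shows the red lip's tip at about (440,275). The black pointer runs from (500,250) to (575,280) and is clearly below the clip. The scale top edge is at about (25,325)–(95,398).

```bash
cat >> h.py <<'E'
C=np.array([.5748,-.0328,0]);YAW=np.radians(5)
ex=np.array([np.cos(YAW),np.sin(YAW),0]);ey=np.array([-np.sin(YAW),np.cos(YAW),0])
def onpl(ci,px,n,v):   # plane n.(p-C)=v ; returns lift-frame coords mm
    c,d=ray(ci,px);p=c+d*(v-n@(c-C))/(n@d);q=p-C;return (np.array([ex@q,ey@q,p[2]])*1000).round(1)
E
python3 - <<'E'
from h import *
ci=r.camera_info('wrist')
for n,(X,Y) in dict(top1=(25,320),top2=(95,375),lip=(440,275),liplow=(455,293),clipfar=(580,330),ptr0=(500,255),ptrTip=(575,280),ptrtip_up=(545,275)).items():
    px=(Y/5.6+240,(783-X)/5.6+75);print(n,np.round(px,1),[onpl(ci,px,ey,y).tolist() for y in(.085,.092,.097)],onpl(ci,px,ex,0))
E
```

```text
top1 [297.1 210.4] [[-6.2, 85.0, 151.5], [-9.3, 92.0, 155.5], [-11.5, 97.0, 158.3]] [  0.   71.1 143.6]
top2 [307.  197.9] [[3.5, 85.0, 138.2], [0.0, 92.0, 142.6], [-2.4, 97.0, 145.7]] [  0.   92.1 142.6]
lip [289.1 136.2] [[-9.8, 85.0, 74.7], [-12.8, 92.0, 81.1], [-14.9, 97.0, 85.7]] [-0.  62.2 53.8]
liplow [292.3 133.6] [[-6.4, 85.0, 70.6], [-9.5, 92.0, 77.1], [-11.7, 97.0, 81.8]] [-0.  70.7 57.2]
clipfar [298.9 111.2] [[2.2, 85.0, 39.6], [-1.2, 92.0, 47.1], [-3.6, 97.0, 52.5]] [-0.  89.6 44.5]
ptr0 [285.5 125.5] [[-12.8, 85.0, 62.3], [-15.7, 92.0, 69.1], [-17.8, 97.0, 74.0]] [-0.  54.1 32.3]
ptrTip [290.  112.1] [[-7.4, 85.0, 43.6], [-10.5, 92.0, 51.0], [-12.7, 97.0, 56.2]] [-0.  68.1 25.7]
ptrtip_up [289.1 117.5] [[-8.7, 85.0, 51.0], [-11.7, 92.0, 58.1], [-13.9, 97.0, 63.2]] [-0.  64.9 30.4]
```

Request:
step_arm(
  moves=[
    {"rx": 0, "ry": 10, "rz": 0, "dx": 0, "dy": 0, "dz": 0, "gripper": 1},
    {"rx": 0, "ry": 10, "rz": 0, "dx": 0, "dy": 0, "dz": 0, "gripper": 1},
    {"rx": 0, "ry": 10, "rz": 0, "dx": 0, "dy": 0, "dz": 0, "gripper": 1},
    {"rx": 0, "ry": 10, "rz": 0, "dx": 0, "dy": 0, "dz": 0, "gripper": 1},
    {"rx": 0, "ry": 0, "rz": 0, "dx": 0, "dy": 0, "dz": -30, "gripper": 1},
    {"rx": 0, "ry": 0, "rz": 0, "dx": 0, "dy": 0, "dz": -40, "gripper": 1},
    {"rx": 0, "ry": 0, "rz": 0, "dx": -13, "dy": 0, "dz": -22, "gripper": 1},
    {"rx": 0, "ry": 0, "rz": 0, "dx": -40, "dy": 1, "dz": 0, "gripper": 1},
    {"rx": 0, "ry": 0, "rz": 0, "dx": -50, "dy": 2, "dz": 0, "gripper": 1},
    {"rx": 0, "ry": 0, "rz": 0, "dx": -50, "dy": 2, "dz": 0, "gripper": 1},
    {"rx": 0, "ry": 0, "rz": 0, "dx": -50, "dy": 2, "dz": 0, "gripper": 1},
    {"rx": 0, "ry": 0, "rz": 0, "dx": -35, "dy": 1, "dz": 0, "gripper": 1},
    {"rx": 0, "ry": 0, "rz": 0, "dx": -15, "dy": 0, "dz": 0, "gripper": 1},
    {"rx": 0, "ry": 0, "rz": 0, "dx": 0, "dy": 0, "dz": 0, "gripper": 1},
    {"rx": 0, "ry": 0, "rz": 0, "dx": 0, "dy": 0, "dz": 0, "gripper": 1},
  ],
)

```text
clock: 15.55
tcp_pos: [0.6008, -0.0995, 0.3319]
orientation: [-1.757, -2.603, -0.002]
contact_force: [0.7, -0.5, 0.1]
grip_width: 0.085
gripper_force: 0.0
```

Run:
```python
from h import *
go((.6009,-.0977,.265),21.9)
o=r.get_obs();print(o['joints'])
```

```text
tcp [ 0.6008 -0.0995  0.3319] tool-y yaw 22.0 tilt 0.1 q7 0.62 F [ 0.7 -0.5  0.1] w 0.085 t 15.55
d tool mm [ 1.5  0.7 66.9] M [[-0.374, 0.927, 0.0], [0.927, 0.374, 0.002], [0.001, 0.001, -1.0]]
rz [np.float64(0.05691809591067454)]
[-0.35223669  0.33124132  0.54312415  1.65286223 -0.18259399  1.2079513
  0.61514563]
```

Request:
step_arm(
  moves=[
    {"rx": 0, "ry": 0, "rz": 0, "dx": 1.5, "dy": 0.7, "dz": 17, "gripper": 1},
    {"rx": 0, "ry": 0, "rz": 0, "dx": 0, "dy": 0, "dz": 30, "gripper": 1},
    {"rx": 0, "ry": 0, "rz": 0, "dx": 0, "dy": 0, "dz": 15, "gripper": 1},
    {"rx": 0, "ry": 0, "rz": 0, "dx": 0, "dy": 0, "dz": 5, "gripper": 1},
    {"rx": 0, "ry": 0, "rz": 0, "dx": 0, "dy": 0, "dz": 0, "gripper": -1},
    {"rx": 0, "ry": 0, "rz": 0, "dx": 0, "dy": 0, "dz": 0, "gripper": -1},
    {"rx": 0, "ry": 0, "rz": 0, "dx": 0, "dy": 0, "dz": 0, "gripper": -1},
    {"rx": 0, "ry": 0, "rz": 0, "dx": 0, "dy": 0, "dz": 0, "gripper": -1},
    {"rx": 0, "ry": 0, "rz": 0, "dx": 0, "dy": 0, "dz": 0, "gripper": -1},
    {"rx": 0, "ry": 0, "rz": 0, "dx": 0, "dy": 0, "dz": 0, "gripper": -1},
  ],
  grip_force=30,
)

```text
clock: 16.8
tcp_pos: [0.6015, -0.0996, 0.2653]
orientation: [1.76, 2.601, 0.001]
contact_force: [0.2, -0.7, 2.6]
grip_width: 0.0219
gripper_force: 29.7
```

Request:
step_arm(
  moves=[
    {"rx": 0, "ry": 0, "rz": 0, "dx": 4.2, "dy": -23.9, "dz": 0, "gripper": -1},
    {"rx": 0, "ry": 0, "rz": 0, "dx": 12.2, "dy": -21.1, "dz": 0, "gripper": -1},
    {"rx": 0, "ry": 0, "rz": 0, "dx": 18.6, "dy": -15.6, "dz": 0, "gripper": -1},
    {"rx": 0, "ry": 0, "rz": 0, "dx": 22.8, "dy": -8.3, "dz": 0, "gripper": -1},
    {"rx": 0, "ry": 0, "rz": 0, "dx": 0, "dy": 0, "dz": 0, "gripper": -1},
  ],
)

```text
clock: 17.42
tcp_pos: [0.5157, -0.0705, 0.2653]
orientation: [1.757, 2.604, 0.002]
contact_force: [0.9, -0.0, 0.8]
grip_width: 0.0215
gripper_force: 30.1
```

Run:
```python
from h import *
go((.5748,-.0328,.265))
```

```text
tcp [ 0.5157 -0.0705  0.2653] tool-y yaw 22.0 tilt 0.08 q7 0.54 F [ 0.9 -0.   0.8] w 0.0215 t 17.425
d tool mm [12.9 68.9  0.4] M [[-0.374, 0.927, 0.001], [0.927, 0.374, 0.001], [0.0, 0.001, -1.0]]
```

Request:
step_arm(
  moves=[
    {"rx": 0, "ry": 0, "rz": 0, "dx": 24.4, "dy": 0, "dz": 0, "gripper": -1},
    {"rx": 0, "ry": 0, "rz": 0, "dx": 22.8, "dy": 8.3, "dz": 0, "gripper": -1},
    {"rx": 0, "ry": 0, "rz": 0, "dx": 18.6, "dy": 15.6, "dz": 0, "gripper": -1},
    {"rx": 0, "ry": 0, "rz": 0, "dx": 12.2, "dy": 21.1, "dz": 0, "gripper": -1},
    {"rx": 0, "ry": 0, "rz": 0, "dx": 4.2, "dy": 23.9, "dz": 0, "gripper": -1},
    {"rx": 0, "ry": 0, "rz": 0, "dx": -4.2, "dy": 23.9, "dz": 0, "gripper": -1},
    {"rx": 0, "ry": 0, "rz": 0, "dx": -12.2, "dy": 21.1, "dz": 0, "gripper": -1},
    {"rx": 0, "ry": 0, "rz": 0, "dx": -18.6, "dy": 15.6, "dz": 0, "gripper": -1},
    {"rx": 0, "ry": 0, "rz": 0, "dx": -22.8, "dy": 8.3, "dz": 0, "gripper": -1},
    {"rx": 0, "ry": 0, "rz": 0, "dx": -24.4, "dy": 0, "dz": 0, "gripper": -1},
    {"rx": 0, "ry": 0, "rz": 0, "dx": -22.8, "dy": -8.3, "dz": 0, "gripper": -1},
    {"rx": 0, "ry": 0, "rz": 0, "dx": -18.6, "dy": -15.6, "dz": 0, "gripper": -1},
    {"rx": 0, "ry": 0, "rz": 0, "dx": -12.2, "dy": -21.1, "dz": 0, "gripper": -1},
    {"rx": 0, "ry": 0, "rz": 0, "dx": -4.2, "dy": -23.9, "dz": 0, "gripper": -1},
    {"rx": 0, "ry": 0, "rz": 0, "dx": 0, "dy": 0, "dz": 0, "gripper": -1},
  ],
)

```text
clock: 19.3
tcp_pos: [0.6008, -0.1002, 0.265]
orientation: [-1.761, -2.6, -0.001]
contact_force: [-0.0, -0.6, 5.0]
grip_width: 0.0217
gripper_force: 30.5
```

Run:
```python
from h import *
go((.5748,-.0328,.265))
for n in('side','top'): cv2.imwrite(f'pics/{n}1.png',r.grab_frame(n))
```

```text
tcp [ 0.6008 -0.1002  0.265 ] tool-y yaw 21.8 tilt 0.05 q7 0.63 F [-0.  -0.6  5. ] w 0.0217 t 19.3
d tool mm [72.2  0.8  0. ] M [[-0.371, 0.929, -0.0], [0.929, 0.371, 0.001], [0.001, -0.0, -1.0]]
```

Request:
step_arm(
  moves=[
    {"rx": 0, "ry": 0, "rz": 0, "dx": 0, "dy": 0, "dz": 0, "gripper": 1},
    {"rx": 0, "ry": 0, "rz": 0, "dx": 0, "dy": 0, "dz": 0, "gripper": 1},
    {"rx": 0, "ry": 0, "rz": 0, "dx": 0, "dy": 0, "dz": 0, "gripper": 1},
    {"rx": 0, "ry": 0, "rz": 0, "dx": 0, "dy": 0, "dz": -20, "gripper": 1},
    {"rx": 0, "ry": 0, "rz": 0, "dx": 0, "dy": 0, "dz": -40, "gripper": 1},
    {"rx": 0, "ry": 0, "rz": 0, "dx": 20, "dy": 0, "dz": -7, "gripper": 1},
    {"rx": 0, "ry": 0, "rz": 0, "dx": 50, "dy": -2, "dz": 0, "gripper": 1},
    {"rx": 0, "ry": 0, "rz": 0, "dx": 50, "dy": -2, "dz": 0, "gripper": 1},
    {"rx": 0, "ry": 0, "rz": 0, "dx": 50, "dy": -2, "dz": 0, "gripper": 1},
    {"rx": 0, "ry": 0, "rz": 0, "dx": 50, "dy": -2, "dz": 0, "gripper": 1},
    {"rx": 0, "ry": 0, "rz": 0, "dx": 33, "dy": 0, "dz": 30, "gripper": 1},
    {"rx": 0, "ry": 0, "rz": 0, "dx": 0, "dy": 0, "dz": 50, "gripper": 1},
    {"rx": 0, "ry": -10, "rz": 0, "dx": 0, "dy": 0, "dz": 0, "gripper": 1},
    {"rx": 0, "ry": -10, "rz": 0, "dx": 0, "dy": 0, "dz": 0, "gripper": 1},
    {"rx": 0, "ry": -10, "rz": 0, "dx": 0, "dy": 0, "dz": 0, "gripper": 1},
    {"rx": 0, "ry": -10, "rz": 0, "dx": -31, "dy": 0, "dz": 37, "gripper": 1},
    {"rx": 0, "ry": -10, "rz": 0, "dx": 0, "dy": 0, "dz": 0, "gripper": 1},
    {"rx": 0, "ry": 0, "rz": 0, "dx": 0, "dy": 0, "dz": 0, "gripper": 1},
    {"rx": 0, "ry": 0, "rz": 0, "dx": 0, "dy": 0, "dz": 0, "gripper": 1},
  ],
)

```text
clock: 21.78
tcp_pos: [0.5167, 0.0904, 0.2356]
orientation: [1.317, 1.946, -0.611]
contact_force: [0.3, -0.9, 0.3]
grip_width: 0.0852
gripper_force: 0.0
```

Run:
```python
from h import *
go((.6008,-.1002,.33),21.9)
ci=r.camera_info('wrist');im=r.grab_frame('wrist');cv2.imwrite('pics/w4.png',im)
print(ray(ci,(256,192)))
p=proj(ci,(.560,.055,.075));print(p)
u,v=p.astype(int);x0=max(u-60,0);y0=max(v-55,0);print(x0,y0)
cv2.imwrite('pics/w4c.png',cv2.rotate(cv2.resize(im[y0:y0+100,x0:x0+130],None,fx=6,fy=6,interpolation=cv2.INTER_CUBIC),cv2.ROTATE_180))
```

```text
tcp [0.5167 0.0904 0.2356] tool-y yaw 21.8 tilt 49.83 q7 -0.73 F [ 0.3 -0.9  0.3] w 0.0852 t 21.775
d tool mm [-206.4    7.2   98.2] M [[-0.239, 0.928, 0.285], [0.599, 0.372, -0.709], [-0.764, 0.001, -0.645]]
rz [np.float64(-0.06825229371753494)]
(array([0.46110047, 0.22565771, 0.24888499]), array([ 0.33468588, -0.872976  , -0.35482145]))
[299.05809429  65.24682568]
239 10
```

View pics/w4c.png

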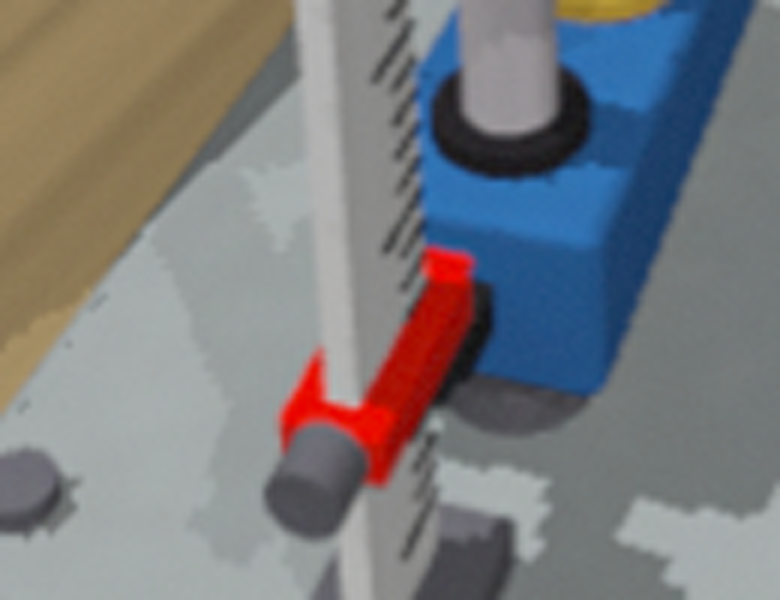

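The pointer, seen from behind the clip's lip, is now just below it, and this viewing direction foreshortens the gap. I'll look side-on from the robot's side (−x), where lip and pointer separate cleanly.

Request:
step_arm(
  moves=[
    {"rx": 0, "ry": 10, "rz": 0, "dx": 0, "dy": 0, "dz": 0, "gripper": 1},
    {"rx": 0, "ry": 10, "rz": 0, "dx": 0, "dy": 0, "dz": 0, "gripper": 1},
    {"rx": 0, "ry": 10, "rz": 0, "dx": 0, "dy": 0, "dz": 0, "gripper": 1},
    {"rx": 0, "ry": 10, "rz": 0, "dx": 0, "dy": 0, "dz": 0, "gripper": 1},
    {"rx": 0, "ry": 9.8, "rz": 0, "dx": 0, "dy": 0, "dz": 0, "gripper": 1},
    {"rx": 0, "ry": 0, "rz": 0, "dx": -14, "dy": -45.5, "dz": 0, "gripper": 1},
    {"rx": 0, "ry": 0, "rz": -9.7, "dx": 0, "dy": 0, "dz": 0, "gripper": 1},
    {"rx": 0, "ry": 0, "rz": -9.7, "dx": 0, "dy": 0, "dz": 0, "gripper": 1},
    {"rx": 0, "ry": 0, "rz": -9.7, "dx": 0, "dy": 0, "dz": 0, "gripper": 1},
    {"rx": 0, "ry": 0, "rz": -9.7, "dx": 0, "dy": 0, "dz": 0, "gripper": 1},
    {"rx": 0, "ry": 0, "rz": -9.7, "dx": 0, "dy": 0, "dz": 0, "gripper": 1},
    {"rx": 0, "ry": 0, "rz": -9.7, "dx": 0, "dy": 0, "dz": 0, "gripper": 1},
    {"rx": 0, "ry": 0, "rz": -9.8, "dx": 0, "dy": 0, "dz": 0, "gripper": 1},
    {"rx": 0, "ry": 0, "rz": 0, "dx": 0, "dy": 0, "dz": 35, "gripper": 1},
    {"rx": 0, "ry": -10, "rz": 0, "dx": 0, "dy": 0, "dz": 35, "gripper": 1},
    {"rx": 0, "ry": -10, "rz": 0, "dx": 0, "dy": 0, "dz": 0, "gripper": 1},
    {"rx": 0, "ry": -10, "rz": 0, "dx": 0, "dy": 0, "dz": 0, "gripper": 1},
    {"rx": 0, "ry": -10, "rz": 0, "dx": 0, "dy": 0, "dz": 0, "gripper": 1},
    {"rx": 0, "ry": -10, "rz": 0, "dx": 0, "dy": 0, "dz": 0, "gripper": 1},
    {"rx": 0, "ry": -10, "rz": 0, "dx": 0, "dy": 0, "dz": 0, "gripper": 1},
  ],
)

```text
clock: 24.32
tcp_pos: [0.4471, 0.0166, 0.1187]
orientation: [-0.039, 2.777, -0.252]
contact_force: [0.1, -1.3, -1.2]
grip_width: 0.085
gripper_force: 0.0
```

Run:
```python
from h import *
go((.6008,-.1002,.33),21.9)
print(r.get_obs()['joints'].round(2))
ci=r.camera_info('wrist');im=r.grab_frame('wrist');cv2.imwrite('pics/w5.png',im)
print(ray(ci,(256,192)))
p=proj(ci,(.556,.055,.072));print(p)
u,v=p.astype(int);x0=max(u-65,0);y0=max(v-50,0);print(x0,y0)
cv2.imwrite('pics/w5c.png',cv2.rotate(cv2.resize(im[y0:y0+100,x0:x0+130],None,fx=6,fy=6,interpolation=cv2.INTER_CUBIC),cv2.ROTATE_180))
```

```text
tcp [0.4471 0.0166 0.1187] tool-y yaw 89.8 tilt 22.68 q7 0.25 F [ 0.1 -1.3 -1.2] w 0.085 t 24.325
d tool mm [-209.5 -152.1 -121.9] M [[-0.938, 0.004, 0.346], [-0.058, 0.984, -0.17], [-0.341, -0.179, -0.923]]
rz [np.float64(67.85835281343782)]
[ 0.04  0.25 -0.46  2.4   1.06  0.46  0.25]
(array([0.32579472, 0.03189214, 0.20079638]), array([ 0.63830939, -0.15493403, -0.7540269 ]))
[325.50534259 328.63859527]
260 278
```

View pics/w5c.png

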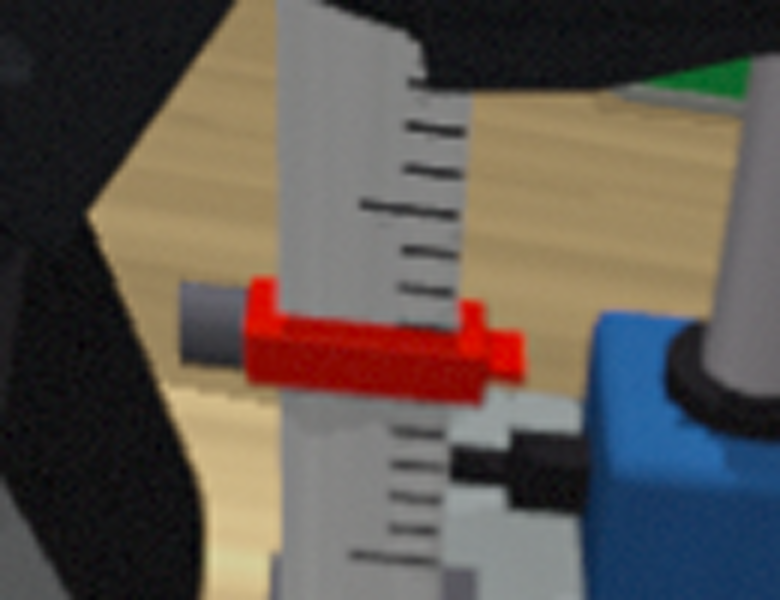

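The side-on view (upright) shows the clip's lip tab centred at about (508,357), the pointer tip at (455,463) and the ticks between them. Long ticks are at y=208 and 556. The pointer is about 3 ticks below the lip.

Run:
```python
from h import *
ci=r.camera_info('wrist')
P=lambda X,Y:(260+129.5-X/6,278+99.5-Y/6)
for n,q in dict(tickL1=(455,212),t=(440,291),t2=(440,432),t465=(440,466),tickL2=(435,559),tabtop=(505,333),tabmidedge=(505,350),tabbot=(505,383),cliptop=(470,360),clipbot=(480,403),ptr=(460,463),ptrtop=(480,450),ptrbot=(480,478),scL=(280,430),scR=(440,440)).items():
    print(n,[onpl(ci,P(*q),ex,v).tolist() for v in(-.012,-.006,0)])
```

```text
tickL1 [[-12.0, 81.4, 77.6], [-6.0, 81.3, 74.5], [-0.0, 81.2, 71.4]]
t [[-12.0, 82.6, 67.4], [-6.0, 82.5, 64.0], [-0.0, 82.4, 60.6]]
t2 [[-12.0, 81.6, 47.9], [-6.0, 81.4, 44.1], [-0.0, 81.3, 40.2]]
t465 [[-12.0, 81.3, 42.9], [-6.0, 81.2, 38.9], [-0.0, 81.0, 34.9]]
tickL2 [[-12.0, 81.2, 28.2], [-6.0, 81.1, 23.8], [-0.0, 80.9, 19.4]]
tabtop [[-12.0, 74.3, 62.9], [-6.0, 74.0, 59.4], [-0.0, 73.7, 55.9]]
tabmidedge [[-12.0, 74.2, 60.6], [-6.0, 73.9, 57.0], [0.0, 73.6, 53.5]]
tabbot [[-12.0, 73.8, 56.0], [-6.0, 73.5, 52.3], [-0.0, 73.2, 48.7]]
cliptop [[-12.0, 78.4, 58.6], [-6.0, 78.2, 55.0], [-0.0, 78.0, 51.4]]
clipbot [[-12.0, 76.7, 52.8], [-6.0, 76.5, 49.0], [0.0, 76.3, 45.3]]
ptr [[-12.0, 78.7, 43.7], [-6.0, 78.5, 39.7], [-0.0, 78.4, 35.7]]
ptrtop [[-12.0, 76.3, 45.9], [-6.0, 76.0, 42.0], [-0.0, 75.8, 38.1]]
ptrbot [[-12.0, 76.0, 41.7], [-6.0, 75.7, 37.7], [0.0, 75.5, 33.6]]
scL [[-12.0, 101.8, 45.7], [-6.0, 102.2, 41.8], [-0.0, 102.6, 37.9]]
scR [[-12.0, 81.5, 46.8], [-6.0, 81.4, 42.9], [0.0, 81.3, 39.0]]
```

```bash
cat >> h.py <<'E'
def down(yaw):
    o=r.get_obs();M=R.from_rotvec(o['orientation']);a=np.radians(yaw)
    y=np.array([np.cos(a),np.sin(a),0]);z=np.array([0,0,-1.]);T=R.from_matrix(np.c_[np.cross(y,z),y,z])
    print('rel rotvec deg',np.degrees((M.inv()*T).as_rotvec()).round(2));return T
def wcam(pos,rv):  # wrist camera info for a past tcp pose
    ci=dict(r.camera_info('wrist'));o=r.get_obs()
    Rc=R.from_rotvec(np.ravel(ci['rvec']));t=np.ravel(ci['tvec']);M=R.from_rotvec(o['orientation'])
    A=Rc*M;b=Rc.apply(o['tcp_pos'])+t      # cam = A*tool + b
    M2=R.from_rotvec(rv);R2=A*M2.inv();ci['rvec']=R2.as_rotvec();ci['tvec']=b-R2.apply(pos);return ci
E
python3 - <<'E'
from h import *
import pickle
c5=r.camera_info('wrist');c4=wcam(np.array([0.5167,0.0904,0.2356]),np.array([1.317,1.946,-.611]))
print(ray(c4,(256,192)))
pickle.dump((c4,c5),open('cams.pkl','wb'))
P5=lambda X,Y:(389.5-X/6,377.5-Y/6);P4=lambda X,Y:(368.5-X/6,109.5-Y/6)
def L(p):
    q=p-C;return (np.array([ex@q,ey@q,p[2]])*1000).round(1)
for n,a,b in(('screw knob end ctr',(315,490),(185,325)),('blue top near corner(-x,+y)',(605,235),(595,470)),('clip lowleft corner',(375,483),(247,380)),('tab far top',(448,255),(522,335)),('ptr root top',(485,290),(585,435)),('ptr tip',(440,400),(455,465))):
    p,e=tri(c4,P4(*a),c5,P5(*b));print(n,L(p),round(e*1000,1))
down(21.9); M=R.from_rotvec(r.get_obs()['orientation']).as_matrix();print('up 200 in tool',(M.T@[0,0,200]).round(1))
E
```

```text
(array([0.46195549, 0.22655234, 0.2482545 ]), array([ 0.33471222, -0.87331925, -0.35395088]))
screw knob end ctr [ -3.  112.3  56.4] 5.9
blue top near corner(-x,+y) [-21.8  60.4  54.8] 6.9
clip lowleft corner [ -6.8 104.8  51.5] 5.0
tab far top [-2.5 71.1 58.4] 2.2
ptr root top [-3.7 61.8 45.2] 1.3
ptr tip [-3.6 78.2 39.4] 3.3
rel rotvec deg [ 2.72 23.55 68.9 ]
up 200 in tool [ -66.8  -36.  -185.1]
```

Request:
step_arm(
  moves=[
    {"rx": 0, "ry": 0, "rz": 0, "dx": -10, "dy": -5, "dz": -28, "gripper": 1},
    {"rx": 0, "ry": 0, "rz": 0, "dx": -17, "dy": -9, "dz": -46, "gripper": 1},
    {"rx": 0, "ry": 0, "rz": 0, "dx": -17, "dy": -9, "dz": -46, "gripper": 1},
    {"rx": 0, "ry": 0, "rz": 0, "dx": -17, "dy": -9, "dz": -46, "gripper": 1},
    {"rx": 0, "ry": 0, "rz": 0, "dx": -13, "dy": -7, "dz": -36, "gripper": 1},
    {"rx": 0.4, "ry": 3.4, "rz": 9.8, "dx": 0, "dy": 0, "dz": 0, "gripper": 1},
    {"rx": 0.4, "ry": 3.4, "rz": 9.8, "dx": 0, "dy": 0, "dz": 0, "gripper": 1},
    {"rx": 0.4, "ry": 3.4, "rz": 9.8, "dx": 0, "dy": 0, "dz": 0, "gripper": 1},
    {"rx": 0.4, "ry": 3.4, "rz": 9.8, "dx": 0, "dy": 0, "dz": 0, "gripper": 1},
    {"rx": 0.4, "ry": 3.4, "rz": 9.8, "dx": 0, "dy": 0, "dz": 0, "gripper": 1},
    {"rx": 0.4, "ry": 3.4, "rz": 9.8, "dx": 0, "dy": 0, "dz": 0, "gripper": 1},
    {"rx": 0.4, "ry": 3.4, "rz": 9.8, "dx": 0, "dy": 0, "dz": 0, "gripper": 1},
    {"rx": 0, "ry": 0, "rz": 0, "dx": 0, "dy": 0, "dz": 0, "gripper": 1},
  ],
)

```text
clock: 26.0
tcp_pos: [0.4474, 0.0163, 0.3365]
orientation: [-1.755, -2.606, -0.006]
contact_force: [0.5, -0.5, 0.9]
grip_width: 0.0852
gripper_force: 0.0
```

Run:
```python
from h import *
go((.6005,-.099,.332),21.9);down(21.9);print(r.get_obs()['joints'].round(2))
```

```text
tcp [0.4474 0.0163 0.3365] tool-y yaw 22.1 tilt 0.23 q7 0.19 F [ 0.5 -0.5  0.9] w 0.0852 t 26.0
d tool mm [-164.5   98.5    4.4] M [[-0.376, 0.927, 0.002], [0.927, 0.376, 0.003], [0.002, 0.003, -1.0]]
rz [np.float64(0.17914748174709416)]
rel rotvec deg [ 0.18 -0.14  0.18]
[ 0.32  0.05 -0.5   1.93  0.02  1.16  0.19]
```

Request:
step_arm(
  moves=[
    {"rx": 0.2, "ry": -0.1, "rz": 0.2, "dx": -20, "dy": 12, "dz": 0, "gripper": 1},
    {"rx": 0, "ry": 0, "rz": 0, "dx": -40, "dy": 24, "dz": 0, "gripper": 1},
    {"rx": 0, "ry": 0, "rz": 0, "dx": -40, "dy": 24, "dz": 0, "gripper": 1},
    {"rx": 0, "ry": 0, "rz": 0, "dx": -40, "dy": 24, "dz": 0, "gripper": 1},
    {"rx": 0, "ry": 0, "rz": 0, "dx": -18, "dy": 11, "dz": 4, "gripper": 1},
    {"rx": 0, "ry": 0, "rz": 0, "dx": -5.5, "dy": 3, "dz": 0, "gripper": 1},
    {"rx": 0, "ry": 0, "rz": 0, "dx": 0, "dy": 0, "dz": 0, "gripper": 1},
  ],
)

```text
clock: 26.88
tcp_pos: [0.5982, -0.0963, 0.3305]
orientation: [-1.752, -2.603, 0.005]
contact_force: [0.9, -0.1, 0.5]
grip_width: 0.0856
gripper_force: 0.0
```

Run:
```python
from h import *
go((.6007,-.098,.265),21.9);down(21.9)
```

```text
tcp [ 0.5982 -0.0963  0.3305] tool-y yaw 22.1 tilt 0.29 q7 0.32 F [ 0.9 -0.1  0.5] w 0.0856 t 26.875
d tool mm [-2.6  1.9 65.5] M [[-0.376, 0.927, -0.005], [0.927, 0.376, -0.0], [0.001, -0.005, -1.0]]
rz [np.float64(0.19123299790501846)]
rel rotvec deg [-0.28 -0.08  0.19]
```

Request:
step_arm(
  moves=[
    {"rx": 0, "ry": 0, "rz": 0.2, "dx": -2.5, "dy": 1.9, "dz": 15, "gripper": 1},
    {"rx": 0, "ry": 0, "rz": 0, "dx": 0, "dy": 0, "dz": 30, "gripper": 1},
    {"rx": 0, "ry": 0, "rz": 0, "dx": 0, "dy": 0, "dz": 15, "gripper": 1},
    {"rx": 0, "ry": 0, "rz": 0, "dx": 0, "dy": 0, "dz": 5, "gripper": 1},
    {"rx": 0, "ry": 0, "rz": 0, "dx": 0, "dy": 0, "dz": 0, "gripper": -1},
    {"rx": 0, "ry": 0, "rz": 0, "dx": 0, "dy": 0, "dz": 0, "gripper": -1},
    {"rx": 0, "ry": 0, "rz": 0, "dx": 0, "dy": 0, "dz": 0, "gripper": -1},
    {"rx": 0, "ry": 0, "rz": 0, "dx": 0, "dy": 0, "dz": 0, "gripper": -1},
    {"rx": 0, "ry": 0, "rz": 0, "dx": 0, "dy": 0, "dz": 0, "gripper": -1},
    {"rx": 0, "ry": 0, "rz": 0, "dx": 0, "dy": 0, "dz": 0, "gripper": -1},
  ],
)

```text
clock: 28.12
tcp_pos: [0.6013, -0.0989, 0.266]
orientation: [-1.76, -2.599, 0.005]
contact_force: [-0.1, -0.8, 4.0]
grip_width: 0.022
gripper_force: 29.6
```

Request:
step_arm(
  moves=[
    {"rx": 0, "ry": 0, "rz": 0, "dx": 4.2, "dy": -23.9, "dz": 0, "gripper": -1},
    {"rx": 0, "ry": 0, "rz": 0, "dx": 12.2, "dy": -21.1, "dz": 0, "gripper": -1},
    {"rx": 0, "ry": 0, "rz": 0, "dx": 18.6, "dy": -15.6, "dz": 0, "gripper": -1},
    {"rx": 0, "ry": 0, "rz": 0, "dx": 22.8, "dy": -8.3, "dz": 0, "gripper": -1},
    {"rx": 0, "ry": 0, "rz": 0, "dx": 24.4, "dy": 0, "dz": 0, "gripper": -1},
    {"rx": 0, "ry": 0, "rz": 0, "dx": 22.8, "dy": 8.3, "dz": 0, "gripper": -1},
    {"rx": 0, "ry": 0, "rz": 0, "dx": 18.6, "dy": 15.6, "dz": 0, "gripper": -1},
    {"rx": 0, "ry": 0, "rz": 0, "dx": 12.2, "dy": 21.1, "dz": 0, "gripper": -1},
    {"rx": 0, "ry": 0, "rz": 0, "dx": 4.2, "dy": 23.9, "dz": 0, "gripper": -1},
    {"rx": 0, "ry": 0, "rz": 0, "dx": -4.2, "dy": 23.9, "dz": 0, "gripper": -1},
    {"rx": 0, "ry": 0, "rz": 0, "dx": -12.2, "dy": 21.1, "dz": 0, "gripper": -1},
    {"rx": 0, "ry": 0, "rz": 0, "dx": -18.6, "dy": 15.6, "dz": 0, "gripper": -1},
    {"rx": 0, "ry": 0, "rz": 0, "dx": -22.8, "dy": 8.3, "dz": 0, "gripper": -1},
    {"rx": 0, "ry": 0, "rz": 0, "dx": -24.4, "dy": 0, "dz": 0, "gripper": -1},
    {"rx": 0, "ry": 0, "rz": 0, "dx": -22.8, "dy": -8.3, "dz": 0, "gripper": -1},
    {"rx": 0, "ry": 0, "rz": 0, "dx": -18.6, "dy": -15.6, "dz": 0, "gripper": -1},
    {"rx": 0, "ry": 0, "rz": 0, "dx": -12.2, "dy": -21.1, "dz": 0, "gripper": -1},
    {"rx": 0, "ry": 0, "rz": 0, "dx": -4.2, "dy": -23.9, "dz": 0, "gripper": -1},
    {"rx": 0, "ry": 0, "rz": 0, "dx": 0, "dy": 0, "dz": 0, "gripper": -1},
  ],
)

```text
clock: 30.5
tcp_pos: [0.6008, -0.0992, 0.2659]
orientation: [-1.761, -2.598, 0.005]
contact_force: [0.3, -0.5, 3.2]
grip_width: 0.022
gripper_force: 30.8
```

Run:
```python
from h import *
go((.5748,-.0328,.265),21.9)
```

```text
tcp [ 0.6008 -0.0992  0.2659] tool-y yaw 21.7 tilt 0.23 q7 0.29 F [ 0.3 -0.5  3.2] w 0.022 t 30.5
d tool mm [71.3  0.5  1. ] M [[-0.37, 0.929, -0.004], [0.929, 0.37, -0.001], [0.001, -0.004, -1.0]]
rz [np.float64(-0.1733384436929839)]
```

Request:
step_arm(
  moves=[
    {"rx": 0, "ry": 0, "rz": 0, "dx": 0, "dy": 0, "dz": 0, "gripper": 1},
    {"rx": 0, "ry": 0, "rz": 0, "dx": 0, "dy": 0, "dz": 0, "gripper": 1},
    {"rx": 0, "ry": 0, "rz": 0, "dx": 0, "dy": 0, "dz": 0, "gripper": 1},
    {"rx": 0, "ry": 0, "rz": 0, "dx": 0, "dy": 0, "dz": -20, "gripper": 1},
    {"rx": 0, "ry": 0, "rz": 0, "dx": 0, "dy": 0, "dz": -40, "gripper": 1},
    {"rx": 0, "ry": 0, "rz": 0, "dx": 20, "dy": -1, "dz": -7, "gripper": 1},
    {"rx": 0, "ry": 0, "rz": 0, "dx": 50, "dy": -3, "dz": 0, "gripper": 1},
    {"rx": 0, "ry": 0, "rz": 0, "dx": 50, "dy": -3, "dz": 0, "gripper": 1},
    {"rx": 0, "ry": 0, "rz": 0, "dx": 50, "dy": -3, "dz": 0, "gripper": 1},
    {"rx": 0, "ry": 0, "rz": 0, "dx": 50, "dy": -3, "dz": 0, "gripper": 1},
    {"rx": 0, "ry": 0, "rz": 0, "dx": 24, "dy": -1, "dz": 30, "gripper": 1},
    {"rx": 0, "ry": 0, "rz": -7.5, "dx": 0, "dy": 0, "dz": 0, "gripper": 1},
    {"rx": 0, "ry": 0, "rz": -7.5, "dx": 0, "dy": 0, "dz": 0, "gripper": 1},
    {"rx": 0, "ry": -9, "rz": 0, "dx": 0, "dy": 0, "dz": 0, "gripper": 1},
    {"rx": 0, "ry": -9, "rz": 0, "dx": 0, "dy": 0, "dz": 0, "gripper": 1},
    {"rx": 0, "ry": -9, "rz": 0, "dx": 0, "dy": 0, "dz": 0, "gripper": 1},
    {"rx": 0, "ry": -9, "rz": 0, "dx": 0, "dy": 0, "dz": 0, "gripper": 1},
    {"rx": 0, "ry": -9, "rz": 0, "dx": 0, "dy": 0, "dz": 0, "gripper": 1},
    {"rx": 0, "ry": -9, "rz": 0, "dx": 0, "dy": 0, "dz": 0, "gripper": 1},
    {"rx": 0, "ry": 0, "rz": 0, "dx": 0, "dy": 0, "dz": 0, "gripper": 1},
  ],
)

```text
clock: 33.0
tcp_pos: [0.4959, 0.1245, 0.3003]
orientation: [0.998, 2.021, -0.518]
contact_force: [-0.5, 0.0, 0.1]
grip_width: 0.0855
gripper_force: 0.0
```

Run:
```python
from h import *
go((.49,.13,.165))
print(r.get_obs()['joints'].round(2))
```

```text
tcp [0.4959 0.1245 0.3003] tool-y yaw 37.1 tilt 53.74 q7 -0.82 F [-0.5  0.   0.1] w 0.0855 t 33.0
d tool mm [113.8  -0.   73.6] M [[-0.363, 0.797, 0.482], [0.467, 0.604, -0.646], [-0.806, -0.01, -0.591]]
[-0.36  0.31 -0.61  2.07  1.05  1.44 -0.82]
```

Request:
step_arm(
  moves=[
    {"rx": 0, "ry": 0, "rz": 0, "dx": 28, "dy": 0, "dz": 18, "gripper": 1},
    {"rx": 0, "ry": 0, "rz": 0, "dx": 29, "dy": 0, "dz": 19, "gripper": 1},
    {"rx": 0, "ry": 0, "rz": 0, "dx": 29, "dy": 0, "dz": 19, "gripper": 1},
    {"rx": 0, "ry": 0, "rz": 0, "dx": 28, "dy": 0, "dz": 18, "gripper": 1},
    {"rx": 0, "ry": 0, "rz": 0, "dx": 0, "dy": 0, "dz": 0, "gripper": 1},
    {"rx": 0, "ry": 0, "rz": 0, "dx": 0, "dy": 0, "dz": 0, "gripper": 1},
  ],
)

```text
clock: 33.75
tcp_pos: [0.4931, 0.1282, 0.1683]
orientation: [1.008, 2.014, -0.516]
contact_force: [-0.2, 0.7, 0.3]
grip_width: 0.0858
gripper_force: 0.0
```

Run:
```python
from h import *
import pickle
go((.6008,-.0992,.333))
print(r.get_obs()['joints'].round(2))
ci=r.camera_info('wrist');im=r.grab_frame('wrist');cv2.imwrite('pics/w6.png',im);pickle.dump(ci,open('c6.pkl','wb'))
print(ray(ci,(256,192)))
p=proj(ci,(.565,.043,.050));print(p)
m=((im[...,2]>110)&(im[...,1]<50)&(im[...,0]<50)).astype('uint8')
n,_,st,ce=cv2.connectedComponentsWithStats(m);print([(st[i],ce[i].round(1)) for i in range(1,n) if st[i][4]>15])
```

```text
tcp [0.4931 0.1282 0.1683] tool-y yaw 36.7 tilt 53.81 q7 -1.13 F [-0.2  0.7  0.3] w 0.0858 t 33.75
d tool mm [-278.4  -50.2  101.9] M [[-0.355, 0.802, 0.481], [0.472, 0.598, -0.648], [-0.807, -0.003, -0.59]]
[-0.42  0.55 -0.57  2.14  1.19  1.38 -1.13]
(array([0.40415054, 0.24544134, 0.17141035]), array([ 0.56026859, -0.77629471, -0.28890418]))
[270.4615543  143.05069377]
[(array([264, 137,  27,  21, 269], dtype=int32), array([276.2, 147.6]))]
```

Run:
```python
import cv2,numpy as np
a=cv2.imread('pics/w6.png')[115:175,240:305]   # 65x60
b=cv2.imread('pics/w5.png')[295:355,275:340]
f=lambda i:cv2.rotate(cv2.resize(i,(400,369),interpolation=cv2.INTER_CUBIC),cv2.ROTATE_180)
cv2.imwrite('pics/v10.png',np.hstack([f(a),f(b)]))
```

```text
(no output)
```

View pics/v10.png

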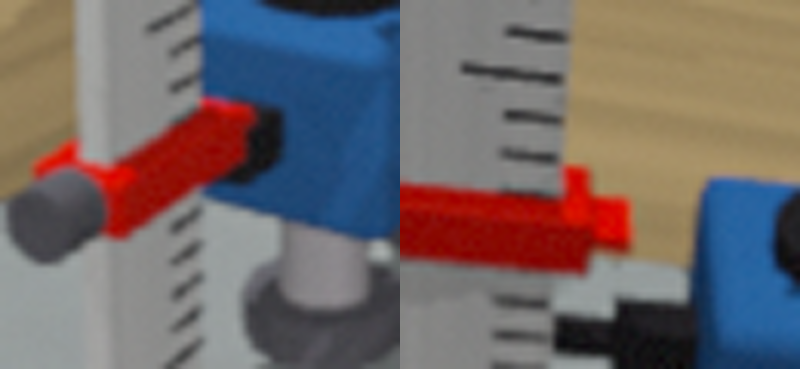

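The left panel (after 2 turns) shows the black pointer root at about (265,145), level with and just below the end of the red lip at (250,105–160). The right panel is the earlier view, with the tab at (595–632,198–248). I'll read the raw pixels around the tab and pointer.

Run:
```python
import cv2,numpy as np
a=cv2.rotate(cv2.imread('pics/w5.png')[278:378,260:390],cv2.ROTATE_180)
print('w5 crop R/G rows46-82 cols 74-98')
for y in range(48,84): print(y,' '.join(f'{a[y,x,2]:3d}/{a[y,x,1]:<3d}' for x in range(74,92)))
b=cv2.rotate(cv2.imread('pics/w6.png')[115:175,240:305],cv2.ROTATE_180)
print('w6 crop')
for y in range(13,32): print(y,' '.join(f'{b[y,x,2]:3d}/{b[y,x,1]:<3d}' for x in range(30,48)))
```

```text
w5 crop R/G rows46-82 cols 74-98
48  60/62   93/92  141/130 165/144 166/145 166/145 165/144 167/146 167/145 168/146 168/145 168/146 170/147 168/146 169/145 169/147 167/144 167/145
49  83/84  105/95  151/115 179/127 180/130 176/130 169/134 164/142 165/144 165/143 166/143 166/144 166/143 166/144 167/145 166/144 168/146 168/147
50 128/130 136/117 177/89  202/46  202/50  196/63  182/97  161/132 162/143 162/140 162/141 163/141 163/141 164/143 165/143 165/144 165/143 165/144
51 126/126 134/116 176/84  204/23  205/6   201/15  185/63  158/117 161/141 161/140 161/139 162/141 162/139 162/141 163/142 163/142 163/141 163/142
52 125/126 139/122 178/91  203/31  204/0   202/14  187/62  158/115 160/140 161/141 162/141 162/141 161/139 162/141 161/140 161/141 161/139 163/141
53 121/124 135/120 169/92  195/32  204/6   202/10  187/56  159/112 161/142 160/140 161/141 162/142 161/141 161/139 162/141 163/141 162/141 162/140
54  96/93  118/95  149/76  182/23  207/10  208/8   193/36  171/90  176/120 177/123 174/124 174/122 171/127 165/135 160/140 160/139 162/140 161/139
55 115/31  136/40  171/38  199/11  215
[... 6324 characters left out ...]
  145/15  143/12  127/18   90/23   50/23   26/23   24/25   26/23   21/26   25/35   28/57   31/69   32/72   31/72 
28 147/17  146/16  146/12  144/11  128/13  104/21   78/24   40/22   23/20   25/26   28/27   26/39   26/54   29/63   31/70   28/70   33/73   28/70 
29 146/16  145/17  143/25  126/24   88/32   49/37   30/39   23/35   22/32   25/30   27/39   26/54   30/69   30/70   28/71   31/72   27/69   30/71 
30 145/23  142/60  125/78   83/65   44/60   27/65   29/67   31/65   31/60   33/60   30/63   30/67   33/72   32/73   33/72   30/70   32/72   31/71 
31 142/69  136/108 111/110  62/83   39/73   30/69   30/72   30/72   31/69   29/70   34/73   32/74   32/73   29/72   29/71   31/70   29/69   28/69
```

Run:
```python
from h import *
import pickle
a=cv2.rotate(cv2.imread('pics/w5.png')[278:378,260:390],cv2.ROTATE_180)
for y in range(69,90): print(y,' '.join(f'{a[y,x].astype(int).sum()//3:3d}' for x in range(72,102)))
c4,c5=pickle.load(open('cams.pkl','rb'));c6=pickle.load(open('c6.pkl','rb'))
P5=lambda c,q:(389-c,377-q);P6=lambda c,q:(304-c,174-q)
def L(p):
    q=p-C;return (np.array([ex@q,ey@q,p[2]])*1000).round(1)
def T(a,b,dz=0):  # w5 point raised by dz
    c,d=ray(c5,P5(*a));c=c+[0,0,dz];e,f=ray(c6,P6(*b))
    s=np.linalg.lstsq(np.c_[d,-f],e-c,rcond=None)[0];p,q=c+s[0]*d,e+s[1]*f;return L((p+q)/2),round(np.linalg.norm(p-q)*1000,1)
print('lip corner mid',T((86.8,62.55),(41.0,18.8)))
print('plate end top',T((79.3,59.0),(39.3,18.6)),'bot',T((79.3,66.6),(38.9,26)))
print('root bottom corner (after)',T((97,84.5),(45.7,24.7),.01))
```

```text
69 120 118 122 135 143 147 153 152 154 154 153 154 153 151 153 152 153 152 154 153 154 153 154 153 128  72  50  52  65  81
70 118 116 124 139 147 150 153 155 154 154 155 153 146 138 142 144 149 153 153 154 154 154 153 153 128  63  50  51  66  82
71  96  98 119 145 154 154 155 153 153 153 153 152 133  99 102 104 115 126 126 128 130 129 133 135 111  53  46  50  60  81
72  61  70 114 147 154 153 154 154 152 155 154 154 129  59  39  44  46  47  48  56  62  63  74  81  67  40  45  50  61  81
73 103 102 115 127 129 132 134 139 143 143 150 155 126  50  21  28  28  28  30  31  37  32  35  34  36  34  43  49  59  78
74 131 128 112  79  64  73  81  93 104 104 115 125 102  36  23  27  31  30  33  32  32  31  34  32  33  33  41  50  57  79
75 132 129 111  55  28  32  35  40  44  42  47  50  41  21  25  24  29  33  35  33  34  32  34  33  31  36  43  52  55  72
76 122 123 109  52  23  18  27  23  26  30  30  28  21  18  20  19  24  29  28  33  32  32  34  35  32  35  41  48  52  68
77  87  95  90  39  21  23  22  21  20  30  32  28  19  17  22  17  18  25  22  26  25  25  30  31  30  29  37  49  
[... 1025 characters left out ...]
 142 142 141 141 141 141 141 137 131 130 130 126 123 120 117 102  67  38  42  49  52  57
87 114 127 141 144 143 142 142 143 142 141 141 142 140 142 142 140 142 142 142 141 141 142 143 125  79  47  47  50  55  59
88  84 118 141 144 143 144 143 143 142 142 142 142 141 141 142 142 142 142 142 141 141 142 144 130  90  48  44  48  51  55
89 107 125 141 144 143 142 144 143 142 142 142 141 141 141 141 141 141 141 140 143 141 142 142 133  95  49  44  48  57  55
lip corner mid (array([-8.5, 71.1, 57.8]), np.float64(5.2))
plate end top (array([-10.4,  77.1,  60.9]), np.float64(4.6)) bot (array([-9.7, 76.6, 54. ]), np.float64(4.5))
root bottom corner (after) (array([-7.2, 61.1, 48.3]), np.float64(5.2))
```

Run:
```python
from h import *
import pickle
c4,c5=pickle.load(open('cams.pkl','rb'));c6=pickle.load(open('c6.pkl','rb'))
P5=lambda c,q:(389-c,377-q);P6=lambda c,q:(304-c,174-q)
for d in(-2,0,2,4):
  z=lambda c,p,x:onpl(c,p,ex,(x+d)/1000)
  print(d,'w5 lip',z(c5,P5(86.8,62.55),-8.5),'plate',z(c5,P5(79.3,59),-10),z(c5,P5(79.3,66.6),-10),'tip',z(c5,P5(80,79.1),-5.5),'rootc',z(c5,P5(90,81.1),-7.2),'rootbot',z(c5,P5(97,85.3),-7.2))
  print('   w6 lip',z(c6,P6(41,18.8),-8.5),'plate',z(c6,P6(39.3,18.6),-10),z(c6,P6(38.9,26),-10),'rootbot',z(c6,P6(45.7,24.7),-7.2),'rootbot near',z(c6,P6(36,28.7),-7.2))
```

```text
-2 w5 lip [-10.5  71.4  56. ] plate [-12.   77.3  59.2] [-12.   76.9  52.8] tip [-7.5 75.4 38.8] rootc [-9.2 67.3 39. ] rootbot [-9.2 61.3 35.8]
   w6 lip [-10.5  76.2  62.8] plate [-12.   81.2  65.1] [-12.   81.8  58.8] rootbot [-9.2 66.5 53.5] rootbot near [-9.2 81.8 55.7]
0 w5 lip [-8.5 71.3 54.8] plate [-10.   77.3  58. ] [-10.   76.8  51.6] tip [-5.5 75.3 37.5] rootc [-7.2 67.2 37.7] rootbot [-7.2 61.1 34.4]
   w6 lip [-8.5 73.  61.1] plate [-10.   78.   63.5] [-10.   78.6  57.1] rootbot [-7.2 63.2 51.7] rootbot near [-7.2 78.7 54. ]
2 w5 lip [-6.5 71.2 53.6] plate [-8.  77.2 56.8] [-8.  76.7 50.3] tip [-3.5 75.2 36.1] rootc [-5.2 67.  36.3] rootbot [-5.2 60.9 33. ]
   w6 lip [-6.5 69.8 59.5] plate [-8.  74.9 61.9] [-8.  75.5 55.4] rootbot [-5.2 59.9 50. ] rootbot near [-5.2 75.7 52.3]
4 w5 lip [-4.5 71.  52.4] plate [-6.  77.1 55.6] [-6.  76.7 49.1] tip [-1.5 75.1 34.8] rootc [-3.2 66.9 35. ] rootbot [-3.2 60.7 31.6]
   w6 lip [-4.5 66.6 57.9] plate [-6.  71.7 60.3] [-6.  72.4 53.7] rootbot [-3.2 56.6 48.3] rootbot near [-3.2 72.6 50.6]
```

Request:
step_arm(
  moves=[
    {"rx": 0, "ry": 0, "rz": 0, "dx": -28, "dy": 0, "dz": -18, "gripper": 1},
    {"rx": 0, "ry": 0, "rz": 0, "dx": -29, "dy": 0, "dz": -19, "gripper": 1},
    {"rx": 0, "ry": 0, "rz": 0, "dx": -29, "dy": 0, "dz": -19, "gripper": 1},
    {"rx": 0, "ry": 0, "rz": 0, "dx": -28, "dy": 0, "dz": -18, "gripper": 1},
    {"rx": 0, "ry": 9, "rz": 0, "dx": 0, "dy": 0, "dz": 0, "gripper": 1},
    {"rx": 0, "ry": 9, "rz": 0, "dx": 0, "dy": 0, "dz": 0, "gripper": 1},
    {"rx": 0, "ry": 9, "rz": 0, "dx": 0, "dy": 0, "dz": 0, "gripper": 1},
    {"rx": 0, "ry": 9, "rz": 0, "dx": 0, "dy": 0, "dz": 0, "gripper": 1},
    {"rx": 0, "ry": 9, "rz": 0, "dx": 0, "dy": 0, "dz": 0, "gripper": 1},
    {"rx": 0, "ry": 9, "rz": 0, "dx": 0, "dy": 0, "dz": -15, "gripper": 1},
    {"rx": 0, "ry": 0, "rz": 7.5, "dx": 0, "dy": 0, "dz": -15, "gripper": 1},
    {"rx": 0, "ry": 0, "rz": 7.5, "dx": 0, "dy": 0, "dz": 0, "gripper": 1},
    {"rx": 0, "ry": 0, "rz": 0, "dx": -24, "dy": 1, "dz": 0, "gripper": 1},
    {"rx": 0, "ry": 0, "rz": 0, "dx": -50, "dy": 3, "dz": 0, "gripper": 1},
    {"rx": 0, "ry": 0, "rz": 0, "dx": -50, "dy": 3, "dz": 0, "gripper": 1},
    {"rx": 0, "ry": 0, "rz": 0, "dx": -50, "dy": 3, "dz": 0, "gripper": 1},
    {"rx": 0, "ry": 0, "rz": 0, "dx": -50, "dy": 3, "dz": 0, "gripper": 1},
    {"rx": 0, "ry": 0, "rz": 0, "dx": -20, "dy": 1, "dz": 0, "gripper": 1},
    {"rx": 0, "ry": 0, "rz": 0, "dx": 0, "dy": 0, "dz": 0, "gripper": 1},
  ],
)

```text
clock: 36.17
tcp_pos: [0.5999, -0.0977, 0.3331]
orientation: [-1.762, -2.598, 0.004]
contact_force: [0.3, 1.1, 0.2]
grip_width: 0.0854
gripper_force: 0.0
```

Run:
```python
from h import *
go((.6008,-.0985,.265),21.9);down(21.9)
```

```text
tcp [ 0.5999 -0.0977  0.3331] tool-y yaw 21.7 tilt 0.2 q7 0.31 F [0.3 1.1 0.2] w 0.0854 t 36.175
d tool mm [-1.1  0.8 68.1] M [[-0.37, 0.929, -0.003], [0.929, 0.37, -0.001], [0.001, -0.003, -1.0]]
rz [np.float64(-0.20590223554557952)]
rel rotvec deg [-0.2  -0.04 -0.21]
```

Request:
step_arm(
  moves=[
    {"rx": 0, "ry": 0, "rz": -0.2, "dx": -1, "dy": 0.8, "dz": 18, "gripper": 1},
    {"rx": 0, "ry": 0, "rz": 0, "dx": 0, "dy": 0, "dz": 30, "gripper": 1},
    {"rx": 0, "ry": 0, "rz": 0, "dx": 0, "dy": 0, "dz": 15, "gripper": 1},
    {"rx": 0, "ry": 0, "rz": 0, "dx": 0, "dy": 0, "dz": 4, "gripper": 1},
    {"rx": 0, "ry": 0, "rz": 0, "dx": 0, "dy": 0, "dz": 0, "gripper": -1},
    {"rx": 0, "ry": 0, "rz": 0, "dx": 0, "dy": 0, "dz": 0, "gripper": -1},
    {"rx": 0, "ry": 0, "rz": 0, "dx": 0, "dy": 0, "dz": 0, "gripper": -1},
    {"rx": 0, "ry": 0, "rz": 0, "dx": 0, "dy": 0, "dz": 0, "gripper": -1},
    {"rx": 0, "ry": 0, "rz": 0, "dx": 0, "dy": 0, "dz": 0, "gripper": -1},
    {"rx": 0, "ry": 0, "rz": 0, "dx": 0, "dy": 0, "dz": 0, "gripper": -1},
  ],
)

```text
clock: 37.42
tcp_pos: [0.601, -0.0977, 0.2658]
orientation: [-1.756, -2.602, 0.005]
contact_force: [0.3, -1.3, 3.4]
grip_width: 0.0221
gripper_force: 29.6
```

Request:
step_arm(
  moves=[
    {"rx": 0, "ry": 0, "rz": 0, "dx": 4.2, "dy": -23.9, "dz": 0, "gripper": -1},
    {"rx": 0, "ry": 0, "rz": 0, "dx": 12.2, "dy": -21.1, "dz": 0, "gripper": -1},
    {"rx": 0, "ry": 0, "rz": 0, "dx": 18.6, "dy": -15.6, "dz": 0, "gripper": -1},
    {"rx": 0, "ry": 0, "rz": 0, "dx": 22.8, "dy": -8.3, "dz": 0, "gripper": -1},
    {"rx": 0, "ry": 0, "rz": 0, "dx": 24.4, "dy": 0, "dz": 0, "gripper": -1},
    {"rx": 0, "ry": 0, "rz": 0, "dx": 22.8, "dy": 8.3, "dz": 0, "gripper": -1},
    {"rx": 0, "ry": 0, "rz": 0, "dx": 18.6, "dy": 15.6, "dz": 0, "gripper": -1},
    {"rx": 0, "ry": 0, "rz": 0, "dx": 12.2, "dy": 21.1, "dz": 0, "gripper": -1},
    {"rx": 0, "ry": 0, "rz": 0, "dx": 4.2, "dy": 23.9, "dz": 0, "gripper": -1},
    {"rx": 0, "ry": 0, "rz": 0, "dx": -4.2, "dy": 23.9, "dz": 0, "gripper": -1},
    {"rx": 0, "ry": 0, "rz": 0, "dx": -12.2, "dy": 21.1, "dz": 0, "gripper": -1},
    {"rx": 0, "ry": 0, "rz": 0, "dx": -18.6, "dy": 15.6, "dz": 0, "gripper": -1},
    {"rx": 0, "ry": 0, "rz": 0, "dx": 0, "dy": 0, "dz": 0, "gripper": -1},
    {"rx": 0, "ry": 0, "rz": 0, "dx": 0, "dy": 0, "dz": 0, "gripper": -1},
  ],
)

```text
clock: 39.17
tcp_pos: [0.6183, 0.023, 0.2656]
orientation: [-1.755, -2.602, 0.003]
contact_force: [1.7, 1.2, 3.8]
grip_width: 0.0219
gripper_force: 30.9
```

Run:
```python
from h import *
go((.5748,-.0328,.265))
```

```text
tcp [0.6183 0.023  0.2656] tool-y yaw 22.0 tilt 0.19 q7 0.07 F [1.7 1.2 3.8] w 0.0219 t 39.175
d tool mm [-35.5 -61.2   0.8] M [[-0.375, 0.927, -0.003], [0.927, 0.375, -0.0], [0.001, -0.003, -1.0]]
```

Request:
step_arm(
  moves=[
    {"rx": 0, "ry": 0, "rz": 0, "dx": 0, "dy": 0, "dz": 0, "gripper": 1},
    {"rx": 0, "ry": 0, "rz": 0, "dx": 0, "dy": 0, "dz": 0, "gripper": 1},
    {"rx": 0, "ry": 0, "rz": 0, "dx": 0, "dy": 0, "dz": 0, "gripper": 1},
    {"rx": 0, "ry": 0, "rz": 0, "dx": 0, "dy": 0, "dz": -20, "gripper": 1},
    {"rx": 0, "ry": 0, "rz": 0, "dx": 0, "dy": 0, "dz": -40, "gripper": 1},
    {"rx": 0, "ry": 0, "rz": 0, "dx": 6, "dy": -17, "dz": -11, "gripper": 1},
    {"rx": 0, "ry": 0, "rz": 0, "dx": 14, "dy": -40, "dz": 0, "gripper": 1},
    {"rx": 0, "ry": 0, "rz": 0, "dx": 14, "dy": -40, "dz": 0, "gripper": 1},
    {"rx": 0, "ry": 0, "rz": 0, "dx": 14, "dy": -40, "dz": 0, "gripper": 1},
    {"rx": 0, "ry": 0, "rz": 0, "dx": 10, "dy": -24, "dz": 0, "gripper": 1},
    {"rx": -0.4, "ry": -3.4, "rz": -9.8, "dx": 0, "dy": 0, "dz": 0, "gripper": 1},
    {"rx": -0.4, "ry": -3.4, "rz": -9.8, "dx": 0, "dy": 0, "dz": 0, "gripper": 1},
    {"rx": -0.4, "ry": -3.4, "rz": -9.8, "dx": 0, "dy": 0, "dz": 0, "gripper": 1},
    {"rx": -0.4, "ry": -3.4, "rz": -9.8, "dx": 0, "dy": 0, "dz": 0, "gripper": 1},
    {"rx": -0.4, "ry": -3.4, "rz": -9.8, "dx": 0, "dy": 0, "dz": 0, "gripper": 1},
    {"rx": -0.4, "ry": -3.4, "rz": -9.8, "dx": 0, "dy": 0, "dz": 0, "gripper": 1},
    {"rx": -0.4, "ry": -3.4, "rz": -9.8, "dx": 0, "dy": 0, "dz": 0, "gripper": 1},
    {"rx": 0, "ry": 0, "rz": 0, "dx": 0, "dy": 0, "dz": 0, "gripper": 1},
  ],
)

```text
clock: 41.42
tcp_pos: [0.4458, 0.0159, 0.3367]
orientation: [-0.037, 2.786, -0.256]
contact_force: [-0.6, 0.8, -0.2]
grip_width: 0.0853
gripper_force: 0.0
```

Run:
```python
from h import *
go((.4471,.0166,.1187));print(r.get_obs()['joints'].round(2))
```

```text
tcp [0.4458 0.0159 0.3367] tool-y yaw 89.7 tilt 22.3 q7 1.14 F [-0.6  0.8 -0.2] w 0.0853 t 41.425
d tool mm [ 71.4  40.3 202. ] M [[-0.941, 0.006, 0.338], [-0.056, 0.983, -0.173], [-0.333, -0.181, -0.925]]
[ 0.27 -0.13 -0.57  2.14  0.27  0.85  1.14]
```

Request:
step_arm(
  moves=[
    {"rx": 0, "ry": 0, "rz": 0, "dx": 14.3, "dy": 8.1, "dz": 40.4, "gripper": 1},
    {"rx": 0, "ry": 0, "rz": 0, "dx": 14.3, "dy": 8.1, "dz": 40.4, "gripper": 1},
    {"rx": 0, "ry": 0, "rz": 0, "dx": 14.3, "dy": 8.1, "dz": 40.4, "gripper": 1},
    {"rx": 0, "ry": 0, "rz": 0, "dx": 14.3, "dy": 8.1, "dz": 40.4, "gripper": 1},
    {"rx": 0, "ry": 0, "rz": 0, "dx": 14.2, "dy": 8, "dz": 40.4, "gripper": 1},
    {"rx": 0, "ry": 0, "rz": 0, "dx": 0, "dy": 0, "dz": 0, "gripper": 1},
  ],
)

```text
clock: 42.18
tcp_pos: [0.4466, 0.0169, 0.1162]
orientation: [-0.037, 2.792, -0.256]
contact_force: [-0.2, 0.0, 0.1]
grip_width: 0.0853
gripper_force: 0.0
```

Run:
```python
from h import *
import pickle
go((.4471,.0166,.1187))
ci=r.camera_info('wrist');im=r.grab_frame('wrist');cv2.imwrite('pics/w7.png',im);pickle.dump(ci,open('c7.pkl','wb'))
c5=pickle.load(open('cams.pkl','rb'))[1]
p=C+ -.0085*ex+.071*ey;p[2]=.0548
print('same point in w5/w7',proj(c5,p),proj(ci,p))
m=((im[...,2]>110)&(im[...,1]<50)&(im[...,0]<50)).astype('uint8')
n,_,st,ce=cv2.connectedComponentsWithStats(m);i=max(range(1,n),key=lambda i:st[i][4]);print(st[i],ce[i])
x,y,w,h=st[i][:4];x0,x1,y0,y1=x-16,x+12,y-14,y+h+8
a=cv2.rotate(im[y0:y1,x0:x1],cv2.ROTATE_180);print('u=',x1-1,'-col; v=',y1-1,'-row',im.shape)
for k in range(a.shape[0]): print('%2d'%k,' '.join(f'{q[2]:3d}/{q[1]:<3d}' for q in a[k]))
```

```text
tcp [0.4466 0.0169 0.1162] tool-y yaw 89.7 tilt 21.96 q7 0.26 F [-0.2  0.   0.1] w 0.0853 t 42.175
d tool mm [-1.3 -0.7 -2.1] M [[-0.943, 0.005, 0.332], [-0.056, 0.983, -0.172], [-0.327, -0.181, -0.927]]
same point in w5/w7 [301.83702183 314.37528384] [302.15962781 312.68429225]
[302 317  47  21 549] [327.39708561 324.50819672]
u= 313 -col; v= 345 -row (384, 512, 3)
 0 118/116 137/125 155/134 158/136 156/136 160/139 160/139 161/140 162/139 162/140 162/141 163/142 163/142 162/140 164/143 163/141 162/140 161/140 161/139 160/139 160/137 159/138 158/137 159/137 135/117  60/68   26/65   33/82 
 1 119/116 136/123 151/130 152/132 153/133 152/132 153/131 155/133 156/135 157/135 158/137 160/139 161/140 163/141 161/140 161/139 162/141 162/141 162/140 163/141 162/141 162/141 162/142 163/142 136/119  58/66   24/62   36/84 
 2 124/124 141/130 150/130 151/130 150/130 150/129 151/130 150/130 150/130 151/130 150/130 151/131 153/131 154/135 156/134 159/137 159/136 159/137 161/140 161/140 162/141 162/139 164/142 164/142 137/118  49/59   20/59   32/80 
 3 104/98  143/130 153/131 152/133 151/131 152/132
[... 8328 characters left out ...]
/41   18/48   23/55 
40 149/155 147/155 147/153 148/154 147/154 147/154 148/153 148/154 148/154 149/155 149/155 148/155 149/155 149/155 150/156 149/155 149/156 148/155 148/154 148/155 149/154 149/154 144/150 108/115  35/51   15/43   14/49   17/55 
41 149/155 147/154 148/154 150/155 148/155 148/155 149/155 149/155 148/154 147/154 147/153 149/155 147/155 148/154 149/155 149/155 149/156 149/155 147/154 148/154 149/154 150/156 147/154 119/125  42/58   18/45   19/50   18/55 
42 150/156 150/156 149/155 149/155 149/155 150/156 148/154 147/154 147/154 149/154 147/153 147/154 149/153 149/154 147/153 148/155 149/155 147/154 148/155 148/154 148/155 149/155 149/154 119/126  41/56   16/47   24/53   25/55
```

```bash
python3 -c "
from bench import r
o=r.get_obs();print(o['clock'],o['contact_force']);print(r.hand_in())"
```

```text
42.225 [ 0.74055762 -0.46082317  0.65565484]
the job is handed in; nothing more can be done
None
```

The crank is on the shaft and wound about 2.67 turns clockwise, and the pointer is level with the red clip to within about 0.5 mm by the last wrist picture. I handed the job in at 42 s, with the arm clear of everything. I did not take a final picture to check the bust, the crank's seating or the other objects; only the crank was ever gripped.

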